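# Pack the tasting kit: find the loaded box by its weight and pack it in layers

## Task

Pack the tasting kit into the crate: of the three closed wooden boxes that look alike only one is loaded, so lift them to find the clearly heavier one and seat it fully home on the crate's floor between the two rails. Then lay the divider board, fin up, level on the crate's corner posts above it, and stand the stoneware beaker upright on the board beside the fin. Keep everything upright and set it down rather than drop it; leave the two empty boxes standing on the chest outside the crate and all the other things where they are.

Things in the scene. Friction and masses are not known exactly. Their poses are not given: they have to be found in the camera images.
- box_a_mid (a point): Centre, 35 mm up, of one of three identical shut wooden boxes (brass hasp, hinges): 114 mm long (its x), 58 wide (y), 70 high (z up), lid does not open. One of them, another each time, is loaded: 0.5 to 0.8 kg, load in the middle. The two empty ones: 0.15 to 0.22 kg. No outward sign tells which.
- box_b_mid (a point): Centre, 35 mm up, of one of three identical shut wooden boxes (brass hasp, hinges): 114 mm long (its x), 58 wide (y), 70 high (z up), lid does not open. One of them, another each time, is loaded: 0.5 to 0.8 kg, load in the middle. The two empty ones: 0.15 to 0.22 kg. No outward sign tells which.
- box_c_mid (a point): Centre, 35 mm up, of one of three identical shut wooden boxes (brass hasp, hinges): 114 mm long (its x), 58 wide (y), 70 high (z up), lid does not open. One of them, another each time, is loaded: 0.5 to 0.8 kg, load in the middle. The two empty ones: 0.15 to 0.22 kg. No outward sign tells which.
- crate: Open light-wood packing crate, fixed to the chest: outside 146 mm (its x) by 172 mm (its y), 102 mm high; walls 9 mm, inside 128 mm (x) by 154 mm (y). Origin: centre of its underside, on the chest; z up.
- crate_seat (a point): Middle of the crate's inner floor, 10 mm above the chest, axes as the crate's. Two floor rails, 14 mm high and 90 mm long, run along x, 66 mm apart (inner faces at y = +/-33 mm). The box sits on the floor between them, its length along x, either way round: 4 mm play to each rail, 7 mm to each end wall.
- crate_posts (a point): Crate's middle at the height of its four corner posts' tops, 85 mm above the chest, axes as the crate's. The posts, 16 mm square, fill the inner corners and end 5 mm above a seated box and 17 mm below the rim. The divider's underside rests on them, its upper side then 91 mm above the chest.
- divider_grip (a point): Divider's grip point, in the middle of its fin, 34 mm above the underside. Plywood board 118 mm (its x) by 144 (y) by 6; fin on top, in the middle: 12 mm thick (y), 84 long (x; low feet to 100), top 52 mm above the underside; 0.13 to 0.21 kg. Starts flat on the chest, fin up. Fits the crate, x along its x, either way round, 5 mm play all round.
- beaker_mid (a point): Centre, 40 mm up, of the round stoneware beaker with a dark band, standing upright: 62 mm across from 22 mm up to the rim, foot 50 mm, 80 mm high, open top, 0.14 to 0.22 kg. On the divider it fits on either side of the fin, its axis 37 to 49 mm (best 43) from the fin's middle along the crate's y, within 35 mm of the crate's middle along x.
- stopper: Metal bottle stopper standing on its crown, 31 mm across, 56 mm high, origin under its centre; a bystander among the boxes, leave it.
- tasting_glass: Empty tasting glass, 64 mm across, 155 mm high, origin under its foot; a bystander behind the boxes, leave it.
- gift_box: Maroon card gift box, 71 x 120 mm, 75 mm high, origin under its centre; a bystander at the right, leave it.
Mind the look-alikes: they are no part of the job. What is meant by the part that bears beaker_mid is not purple, and is the larger of those in its own colour.

How it is judged:
By the outcome, as a careful person would: the job done as asked, in the order asked, and still so for the second after the job is handed in, with the robot touching nothing.
It also fails if it takes over 72 s, if anything falls off the work surface, if the arm or the gripper's body presses on something with over 40 N, if the wrist force passes 120 N, or if a joint passes its speed limit or range.

## Robot

A 6-joint arm with a two-finger parallel gripper is mounted at the origin on a cart in front of the work surface, level with it; the furniture and walls round the work are solid. World frame = base frame: x ahead of the robot, y to its left, z up, the work surface at z = 0. Lengths are in m, angles in rad, forces in N, time in s.
With the tool pointing down it reaches from about 0.25 to 0.775 m from the base axis. Payload 8.9 kg.
Tool frame: the origin (TCP) lies between the finger pads; the fingertips stand 11 mm ahead of it and the grasp point (between the pads) lies 8 mm behind it; y points along the fingers, z is the direction in which the jaws open and shut, and the axes are right-handed (so a half turn about y gives the same grasp; the last joint's range is limited). The gripper opens to 85 mm and grips with 20 to 120 N. Pads are 22 mm wide; open, the fingers measure 114 mm over their backs; the gripper's body (76 mm by 85 mm) begins 54 mm behind the grasp point. The pads swing forward as they close: fully open they stand 13 mm farther back than shut.
Start: joints at [-1.357, 0.291, -0.153, 1.127, 0, 1.431], TCP at [0.181, -0.493, 0.242] pointing down, gripper open.
Joint ranges: [-2.52, 2.52], [-0.91, 1.74], [-1.3, 1.37], [-1.96, 2.02], [-1.52, 1.47], [-3.14, 3.14]. Speed limits (rad/s): [2.22, 2.22, 2.79, 3.14, 3.14, 3.14].

## Interface

Orientations are given as a 3x3 rotation matrix whose columns are the frame's x, y, z axes.
In Python, from bench import status, viewer, ticket, masks_of gives the robot as it stands.
- The arm moves only by the shell command python3 -m creep 'ROWS' [FORCE]. ROWS is JSON, a list of rows, each an object of numbers: "ax", "ay", "az": the turn, a rotation vector about the world's x, y, z in degrees; "x", "y", "z": the shift along the world's x, y, z in cm; "claw": the finger opening in cm, from 0 to 8.54. In form: [{"ax": .., "ay": .., "az": .., "x": .., "y": .., "z": .., "claw": ..}, ...]. A call has exactly 10 rows; each row shifts and turns the commanded pose from where the row before left it; what a row does not reach is not made up. A row lasts 1/10 s, in which the tool goes at most 50 mm and 8.59 degrees, less where a joint would pass 70% of its speed; a pose out of reach is approached as far as the arm can. A call is refused whole if a number of a shift passes 5 or a number of a turn 8.59, either way. A call with a gripper value outside its range is refused whole. The fingers move at their own pace and stop on an object; FORCE is the grip in N (left out, the last holds). Time passes only in rows, so rows that do not move let the fingers close, or fill a call up. It gives the time, the measured TCP pose, the force and the opening at its end, in the units of the state.
- status.observe(): the state, without advancing time (a new reading comes with each control period).
- viewer.grab_frame(name): name is "side" or "top" or "wrist"; returns (picture, depth): 400x640x3 uint8, red, green, blue; 400x640 float32, m along the optical axis (not along the pixel's ray), 0 where there is no reading.
- viewer.camera_model(name): a dict with "intrinsics" (3x3 intrinsics, pixels), "dist_coeffs" ([k1, k2, p1, p2, k3] as OpenCV has them; the pictures are not rectified), "view" (4x4, takes a point from world to camera coordinates). Camera axes: x right, y up, looking along -z (the intrinsics and any distortion apply to the point x, -y, -z); pixel columns grow to the right and rows downward; lengths in m; the calibration is good to about 2 mm. A picture is of the moment at which its call begins: read the wrist's pose just before it. camera_model takes no time and is no camera call; for the wrist camera it gives the pose at the moment of the call.
- ticket.job_done(): hands the job in, once; it reports no verdict.
Trained networks look in the newest picture that a camera, given by its name, has taken for a name from the list of things; names that differ only in an ending like _2 or _b are one class to them, and where a whole thing is asked for, a point or a joint stands for the part that bears it (a point fixed in the world has none). Each returns a list of dicts, best first, with "confidence" (0 to 1); they miss things now and then, are a little off and sometimes report something else, mostly with a low value. They report only what shows in the picture. A call takes as long as a camera call. They do not tell look-alikes from the thing itself.
- masks_of(camera, label): "region" (400x640 bool, what is visible of it) and "rect" ([left, top, right, bottom] in pixels, round what is visible of it).
The state is a dict: "time_s": time; "joints": joint angles; "joint_vel": joint speeds; "joint_torque": joint torques, N m; "ee_pos": TCP position; "ee_rot": TCP orientation; "wrist_force": force on the tool from outside, world axes, zero at the start; "moment": the same for the moment, N m; "grip_width": finger opening in m.
Only numpy, scipy, OpenCV 4.12 (cv2) and the standard library are available. Lean on these libraries where they do the work, as an engineer would, in place of code of your own. Each camera call takes 0.05 s, during which the arm holds its last target.

## Working session

There is one attempt and no reset: what is moved stays moved. The work goes in short steps, Python scripts to look and compute and a shell command to move; the robot and the scene stay as the last step left them, time stands still between calls to the robot, and variables do not carry over. Pictures are saved under pics/ and viewed, and the job is handed in when it is done.

```bash
ls; mkdir -p pics
cat > h.py <<'E'
import numpy as np, cv2
from bench import status, viewer, ticket, masks_of
def shot(cam,name=None):
    im,d=viewer.grab_frame(cam)
    if name: cv2.imwrite('pics/'+name,im[:,:,::-1])
    return im,d
def world(cam,uv,d,m=None):
    # uv Nx2, d N -> world
    m=m or viewer.camera_model(cam)
    K=np.array(m['intrinsics'],float);D=np.array(m['dist_coeffs'],float)
    uv=np.array(uv,float).reshape(-1,1,2)
    n=cv2.undistortPointsIter(uv,K,D,None,None,(3,100,1e-10)).reshape(-1,2)
    d=np.array(d,float).reshape(-1)
    pc=np.c_[n[:,0]*d,-n[:,1]*d,-d,np.ones(len(d))]
    return (np.linalg.inv(np.array(m['view']))@pc.T).T[:,:3]
def proj(cam,P,m=None):
    m=m or viewer.camera_model(cam)
    P=np.array(P,float).reshape(-1,3)
    c=(np.array(m['view'])@np.c_[P,np.ones(len(P))].T).T[:,:3]
    q=np.c_[c[:,0],-c[:,1],-c[:,2]]
    return cv2.projectPoints(q,np.zeros(3),np.zeros(3),np.array(m['intrinsics'],float),np.array(m['dist_coeffs'],float))[0].reshape(-1,2)
def cloud(cam,d,mask=None,m=None):
    ok=d>0
    if mask is not None: ok&=mask
    v,u=np.nonzero(ok)
    return world(cam,np.c_[u,v],d[ok],m),np.c_[u,v]
def st():
    s=status.observe()
    print('t',round(s['time_s'],2),'p',np.round(s['ee_pos'],4),'F',np.round(s['wrist_force'],2),'M',np.round(s['moment'],2),'w',round(s['grip_width'],4),'j',np.round(s['joints'],3))
    return s
E
python3 - <<'E'
from h import *
s=st(); print(np.round(s['ee_rot'],3))
for c in ('side','top','wrist'):
    im,d=shot(c,c+'0.png'); np.savez('/tmp/'+c+'0.npz',im=im,d=d)
    m=viewer.camera_model(c); print(c,np.round(np.linalg.inv(m['view']),3).tolist(),np.round(m['dist_coeffs'],3))
E
```

```text
pics
t 0.0 p [ 0.1813 -0.4923  0.2417] F [-0.3  -0.19 -0.18] M [-0.03  0.01 -0.01] w 0.0855 j [-1.357  0.291 -0.154  1.127 -0.     1.431]
[[-0.938 -0.     0.346]
 [-0.346  0.001 -0.938]
 [-0.    -1.    -0.001]]
side [[0.997, -0.053, 0.059, 0.625], [0.075, 0.384, -0.92, -1.379], [0.026, 0.922, 0.387, 0.662], [0.0, 0.0, 0.0, 1.0]] [0.002 0.    0.    0.    0.   ]
top [[0.021, 0.985, -0.169, 0.315], [-1.0, 0.018, -0.023, -0.062], [-0.019, 0.169, 0.985, 1.389], [0.0, 0.0, 0.0, 1.0]] [-0.018  0.     0.     0.     0.   ]
wrist [[0.347, 0.888, 0.301, 0.258], [-0.938, 0.329, 0.11, -0.464], [-0.001, -0.321, 0.947, 0.374], [0.0, 0.0, 0.0, 1.0]] [-0.055  0.     0.     0.     0.   ]
```

View pics/top0.png

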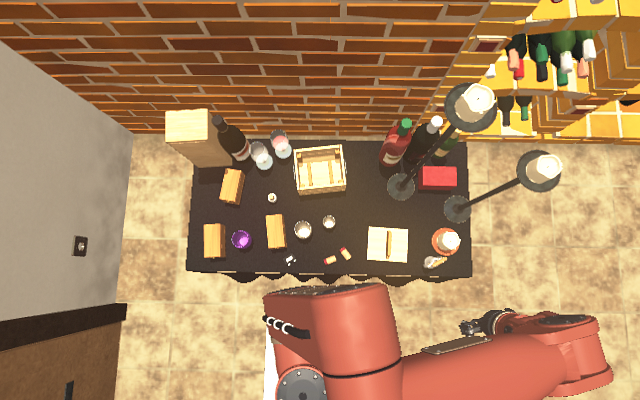

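View pics/side0.png

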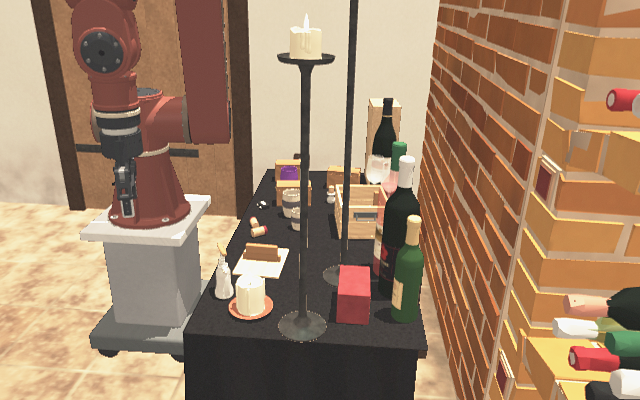

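Run:
```python
from h import *
shot('top')
out={}
for l in ['box_a_mid','crate','divider_grip','beaker_mid','stopper','tasting_glass','gift_box']:
    r=masks_of('top',l)
    for i,x in enumerate(r):
        print(l,round(x['confidence'],2),x['rect'],x['region'].sum())
        out[f'{l}{i}']=x['region']
np.savez('/tmp/masks.npz',**out)
```

```text
box_a_mid 0.76 [265.0, 215.7, 285.2, 251.0] 572
crate 0.97 [296.3, 146.3, 345.8, 196.9] 2289
divider_grip 0.84 [368.9, 226.9, 407.5, 261.7] 1323
divider_grip 0.3 [269.8, 197.1, 278.6, 202.4] 46
beaker_mid 0.61 [294.3, 220.8, 313.0, 238.6] 269
beaker_mid 0.57 [297.7, 148.8, 345.7, 197.5] 2242
beaker_mid 0.51 [233.4, 229.4, 253.3, 250.4] 279
stopper 0.72 [292.6, 143.6, 346.2, 196.8] 2275
stopper 0.47 [266.9, 195.2, 277.5, 203.3] 68
tasting_glass 0.63 [251.5, 142.6, 274.5, 170.3] 428
gift_box 0.63 [419.5, 167.5, 455.2, 189.7] 880
```

The top view shows three boxes at (232,186), (214,240) and (276,232), the crate at (320,170), and the divider at (387,244). The beakers are purple at (241,240), a larger stoneware one at (303,230) and a smaller one at (329,222). Next I'll measure them and enlarge the picture.

Run:
```python
from h import *
z=np.load('/tmp/top0.npz');im,d=z['im'],z['d']
c=im[130:290,180:480]; cv2.imwrite('pics/crop0.png',cv2.resize(c,(800,427),interpolation=cv2.INTER_CUBIC)[:,:,::-1])
P,uv=cloud('top',d)
W=np.full(d.shape+(3,),np.nan);W[uv[:,1],uv[:,0]]=P
for n,(u,v) in dict(table=(350,260),boxA=(214,240),boxB=(232,186),boxC=(276,232),crate=(320,170),div=(387,244),bk=(303,230),small=(329,222),pur=(241,240),stp=(272,198),gl1=(262,155),gift=(438,177),c1=(400,187),c2=(457,207),cd1=(470,105),cd2=(540,170),candle=(446,240)).items():
    print(n,np.round(W[v,u],3))
def rect(name,u0,u1,v0,v1,zl,zh):
    w=W[v0:v1,u0:u1].reshape(-1,3);w=w[(w[:,2]>zl)&(w[:,2]<zh)]
    (cx,cy),(a,b),ang=cv2.minAreaRect(w[:,:2].astype(np.float32)*1000)
    print(name,len(w),np.round(w.mean(0),4),'rect c',round(cx,1),round(cy,1),'sz',round(a,1),round(b,1),'ang',round(ang,1))
rect('A',200,228,218,262,.06,.08)
rect('B',215,248,165,210,.06,.08)
rect('C',262,290,210,254,.06,.08)
rect('crate',288,352,140,205,.095,.11)
rect('div',362,412,222,266,.002,.012)
rect('fin',362,412,222,266,.04,.06)
rect('bk',290,317,217,242,.07,.09)
rect('sm',320,340,212,232,.03,.09)
rect('pur',228,256,227,254,.07,.09)
rect('stp',264,280,192,206,.01,.08)
rect('glass',248,293,130,172,.1,.17)
# tall things
mask=(W[...,2]>.12)&(W[...,1]>-.6)&(W[...,1]<.6)&(W[...,0]>.2)&(W[...,0]<.85)
```

```text
table [ 0.346 -0.134 -0.005]
boxA [0.403 0.343 0.073]
boxB [0.597 0.293 0.067]
boxC [0.435 0.127 0.075]
crate [ 0.674 -0.019  0.016]
div [ 0.403 -0.262  0.04 ]
bk [0.45  0.039 0.006]
small [ 0.482 -0.056  0.004]
pur [0.409 0.264 0.006]
stp [0.558 0.149 0.058]
gl1 [0.689 0.175 0.148]
gift [ 0.64  -0.437  0.078]
c1 [ 0.612 -0.312  0.029]
c2 [ 0.542 -0.516  0.028]
cd1 [ 0.6   -0.301  0.763]
cd2 [ 0.531 -0.509  0.593]
candle [ 0.42  -0.462  0.065]
A 556 [0.4042 0.3513 0.0702] rect c 404.3 352.2 sz 114.1 59.3 ang 5.7
B 528 [0.5999 0.2999 0.0698] rect c 600.3 300.7 sz 59.8 114.9 ang 82.3
C 529 [0.4394 0.1325 0.0704] rect c 439.8 133.1 sz 111.4 58.3 ang 8.1
crate 475 [ 0.662  -0.0169  0.1017] rect c 678.4 -8.3 sz 182.6 188.0 ang 6.7
div 1375 [ 0.4075 -0.2662  0.0062] rect c 408.3 -265.5 sz 155.6 180.6 ang 1.1
fin 91 [ 0.407  -0.2667  0.0508] rect c 408.0 -267.4 sz 12.9 80.7 ang 85.8
bk 40 [0.4438 0.035  0.0775] rect c 444.0 35.4 sz 56.2 52.6 ang 0.8
sm 45 [ 0.4761 -0.0565  0.0477] rect c 475.6 -55.9 sz 42.1 42.8 ang 1.8
pur 44 [0.4117 0.2503 0.078 ] rect c 411.1 252.2 sz 55.3 56.4 ang 46.7
stp 65 [0.561  0.1528 0.038 ] rect c 563.7 154.4 sz 26.5 27.2 ang 6.4
glass 405 [0.7253 0.1566 0.1288] rect c 729.9 159.0 sz 78.7 142.7 ang 23.1
```

View pics/crop0.png

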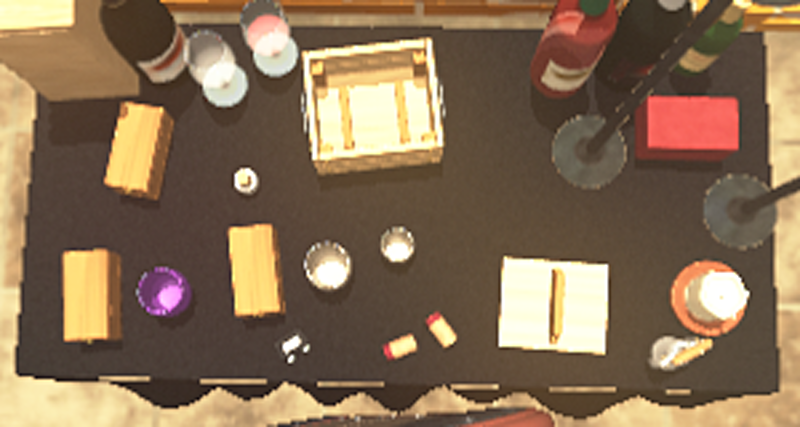

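View pics/wrist0.png

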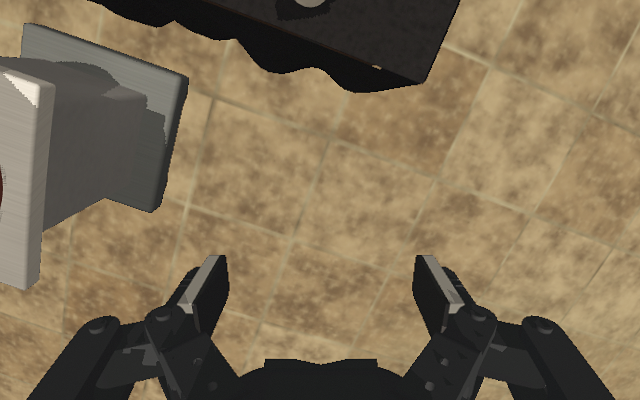

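Beaker candidates: purple at (241,240) is excluded by colour. The large pale stoneware one at (303,230) is about 56–62 mm across. The small one at (329,222) is about 42 mm across. The one meant is (303,230). Next I'll map the tall obstacles, then move toward box C.

Run:
```python
from h import *
allP=[]
for c in('top','side'):
    z=np.load(f'/tmp/{c}0.npz');P,uv=cloud(c,z['d']);allP.append(P)
P=np.vstack(allP)
for zl,zh in ((.085,.2),(.2,.35),(.35,.8)):
    Q=P[(P[:,2]>zl)&(P[:,2]<zh)&(P[:,0]>.28)&(P[:,0]<.86)&(abs(P[:,1])<.6)]
    print(zl,zh)
    H,_,_=np.histogram2d(Q[:,0],Q[:,1],bins=[np.arange(.28,.87,.03),np.arange(-.6,.61,.03)])
    for i in range(H.shape[0]-1,-1,-1):
        print('%.3f '%(.295+.03*i)+''.join('#' if H[i,j]>3 else '.' for j in range(H.shape[1]-1,-1,-1)))
z=np.load('/tmp/top0.npz')
c=z['im'][205:260,205:345]; cv2.imwrite('pics/bk.png',cv2.resize(c,(800,314),interpolation=cv2.INTER_CUBIC)[:,:,::-1])
```

```text
0.085 0.2
0.835 ........................................
0.805 .........#.........................#....
0.775 .........#.#..###..................##...
0.745 .........#.######...####...#..#..####...
0.715 .........####.##########...#######.#....
0.685 .....##########..##....#....##..........
0.655 .................##....#................
0.625 .................##...##......##........
0.595 .................#######......#.........
0.565 .....................................#..
0.535 .....................................#..
0.505 ........................................
0.475 ........................................
0.445 ........................................
0.415 ...................................##...
0.385 ........................................
0.355 .................................##.....
0.325 .................................#......
0.295 ........................................
0.2 0.35
0.835 ........................................
0.805 .........#..............................
0.775 .....#######................#..###.#....
0.745 .....########..............#######.#....

[... 906 characters left out ...]
5 ........................................
0.685 ........................................
0.655 .............................##.........
0.625 ............................#####.......
0.595 ............................#####...###.
0.565 .............................###...#####
0.535 ...................................#####
0.505 ....................................###.
0.475 ........................................
0.445 ........................................
0.415 ........................................
0.385 ........................................
0.355 ........................................
0.325 ........................................
0.295 .....................####...............
```

View pics/bk.png

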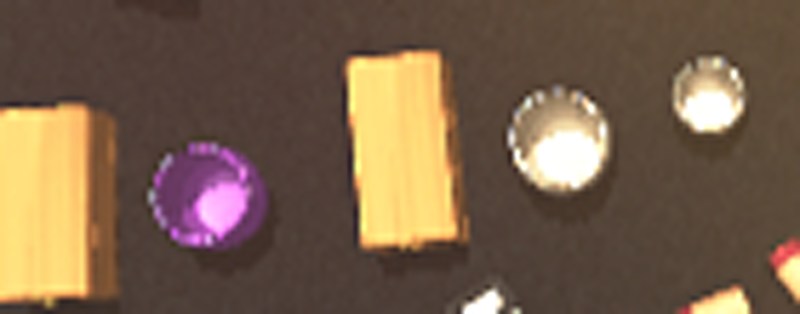

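The enlarged crop confirms it. The larger grey beaker at top-view (303,230) is the one meant, since (329,222) is clearly smaller and (241,240) is purple. Moving toward box C.

```bash
python3 -m creep '[{"az":8.4,"x":1.3,"y":3.1},{"az":8.4,"x":1.3,"y":3.1},{"az":8.4,"x":1.3,"y":3.1},{"az":8.4,"x":1.3,"y":3.1},{"az":8.4,"x":1.3,"y":3.1},{"az":8.4,"x":1.3,"y":3.1},{"az":8.4,"x":1.3,"y":3.1},{"az":8.4,"x":1.3,"y":3.1},{"az":8.4,"x":1.3,"y":3.1},{"az":8.4,"x":1.3,"y":3.1}]' 60
```

```text
schema error: expected keys ax, ay, az, x, y, z, claw
```

```bash
python3 -m creep '[{"ax":0,"ay":0,"az":8.4,"x":1.3,"y":3.1,"z":0,"claw":8.5},{"ax":0,"ay":0,"az":8.4,"x":1.3,"y":3.1,"z":0,"claw":8.5},{"ax":0,"ay":0,"az":8.4,"x":1.3,"y":3.1,"z":0,"claw":8.5},{"ax":0,"ay":0,"az":8.4,"x":1.3,"y":3.1,"z":0,"claw":8.5},{"ax":0,"ay":0,"az":8.4,"x":1.3,"y":3.1,"z":0,"claw":8.5},{"ax":0,"ay":0,"az":8.4,"x":1.3,"y":3.1,"z":0,"claw":8.5},{"ax":0,"ay":0,"az":8.4,"x":1.3,"y":3.1,"z":0,"claw":8.5},{"ax":0,"ay":0,"az":8.4,"x":1.3,"y":3.1,"z":0,"claw":8.5},{"ax":0,"ay":0,"az":8.4,"x":1.3,"y":3.1,"z":0,"claw":8.5},{"ax":0,"ay":0,"az":8.4,"x":1.3,"y":3.1,"z":0,"claw":8.5}]' 60; python3 -c "
from h import *
s=st();print(np.degrees(np.arctan2(s['ee_rot'][1][2],s['ee_rot'][0][2])))"
```

```text
time_s: 1.55
ee_pos: [0.3117, -0.1814, 0.2425]
ee_rot: [[0.251, 0.001, 0.968], [-0.968, -0.0, 0.251], [0.001, -1.0, 0.0]]
wrist_force: [0.9, 0.1, 0.2]
grip_width: 0.085
t 1.55 p [ 0.3117 -0.1814  0.2425] F [0.92 0.05 0.23] M [-0.03 -0.05 -0.01] w 0.085 j [-0.731 -0.027 -0.528  1.069  0.     0.586]
14.542840000729035
```

```bash
python3 -m creep '[{"ax":0,"ay":0,"az":8.4,"x":1.3,"y":3.1,"z":0,"claw":8.5},{"ax":0,"ay":0,"az":8.4,"x":1.3,"y":3.1,"z":0,"claw":8.5},{"ax":0,"ay":0,"az":8.4,"x":1.3,"y":3.1,"z":0,"claw":8.5},{"ax":0,"ay":0,"az":8.4,"x":1.3,"y":3.1,"z":0,"claw":8.5},{"ax":0,"ay":0,"az":8.4,"x":1.3,"y":3.1,"z":0,"claw":8.5},{"ax":0,"ay":0,"az":8.4,"x":1.3,"y":3.1,"z":0,"claw":8.5},{"ax":0,"ay":0,"az":8.4,"x":1.3,"y":3.2,"z":0,"claw":8.5},{"ax":0,"ay":0,"az":8.4,"x":1.3,"y":3.2,"z":0,"claw":8.5},{"ax":0,"ay":0,"az":8.4,"x":1.3,"y":3.2,"z":0,"claw":8.5},{"ax":0,"ay":0,"az":8.0,"x":1.1,"y":3.2,"z":0,"claw":8.5}]' 60
python3 - <<'E'
from h import *
s=st();print(np.degrees(np.arctan2(s['ee_rot'][1][2],s['ee_rot'][0][2])))
m=viewer.camera_model('wrist');im,d=shot('wrist','w1.png');np.savez('/tmp/w1.npz',im=im,d=d,view=m['view'])
P,uv=cloud('wrist',d,None,m)
for n,zl,zh,xr,yr in (('C',.062,.078,(.36,.52),(.09,.18)),('bk',.07,.09,(.38,.5),(-.01,.08))):
    w=P[(P[:,2]>zl)&(P[:,2]<zh)&(P[:,0]>xr[0])&(P[:,0]<xr[1])&(P[:,1]>yr[0])&(P[:,1]<yr[1])]
    if len(w)>5:
        print(n,len(w),np.round(w.mean(0),4),cv2.minAreaRect((w[:,:2]*1000).astype(np.float32)))
E
```

```text
time_s: 2.55
ee_pos: [0.4399, 0.1329, 0.2424]
ee_rot: [[0.99, 0.001, -0.142], [0.142, -0.0, 0.99], [0.001, -1.0, -0.0]]
wrist_force: [0.7, -0.9, 0.8]
grip_width: 0.0849
t 2.55 p [0.4399 0.1329 0.2424] F [ 0.71 -0.91  0.8 ] M [-0.04 -0.03 -0.03] w 0.0849 j [ 0.134  0.166 -0.316  1.088 -0.    -0.009]
98.16924326693638
C 6819 [0.4356 0.1332 0.0706] ((438.9810485839844, 133.65469360351562), (114.1340103149414, 58.16885757446289), 8.130306243896484)
bk 825 [0.4473 0.0342 0.0767] ((446.103759765625, 36.633663177490234), (57.32602310180664, 56.52879333496094), 53.5886116027832)
```

View pics/w1.png

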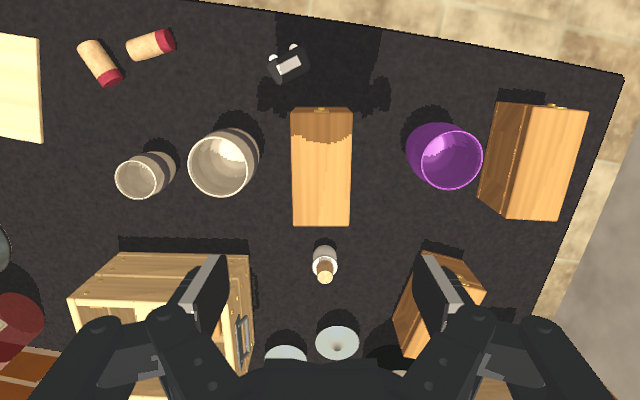

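The wrist view shows box C at about (321,165), directly ahead of the fingers, 114×58 mm as specified. The purple cup and box A are on the right, and the beakers on the left at (223,163) and (140,177). Descending to grip C.

```bash
python3 -m creep '[{"ax":0,"ay":0,"az":0,"x":0,"y":0.1,"z":-4,"claw":8.5},{"ax":0,"ay":0,"az":0,"x":0,"y":0,"z":-4,"claw":8.5},{"ax":0,"ay":0,"az":0,"x":0,"y":0,"z":-4,"claw":8.5},{"ax":0,"ay":0,"az":0,"x":0,"y":0,"z":-4,"claw":8.5},{"ax":0,"ay":0,"az":0,"x":0,"y":0,"z":-2.5,"claw":8.5},{"ax":0,"ay":0,"az":0,"x":0,"y":0,"z":-1,"claw":8.5},{"ax":0,"ay":0,"az":0,"x":0,"y":0,"z":0,"claw":5},{"ax":0,"ay":0,"az":0,"x":0,"y":0,"z":0,"claw":5},{"ax":0,"ay":0,"az":0,"x":0,"y":0,"z":0,"claw":5},{"ax":0,"ay":0,"az":0,"x":0,"y":0,"z":0,"claw":5}]' 60
```

```text
time_s: 3.6
ee_pos: [0.4403, 0.1326, 0.0486]
ee_rot: [[0.991, 0.002, -0.136], [0.136, 0.001, 0.991], [0.002, -1.0, 0.0]]
wrist_force: [-2.0, 0.9, 7.4]
grip_width: 0.057
```

```bash
python3 -m creep '[{"ax":0,"ay":0,"az":0,"x":0,"y":0,"z":0,"claw":5},{"ax":0,"ay":0,"az":0,"x":0,"y":0,"z":0.6,"claw":5},{"ax":0,"ay":0,"az":0,"x":0,"y":0,"z":0.7,"claw":5},{"ax":0,"ay":0,"az":0,"x":0,"y":0,"z":0.7,"claw":5},{"ax":0,"ay":0,"az":0,"x":0,"y":0,"z":0,"claw":5},{"ax":0,"ay":0,"az":0,"x":0,"y":0,"z":0,"claw":5},{"ax":0,"ay":0,"az":0,"x":0,"y":0,"z":0,"claw":5},{"ax":0,"ay":0,"az":0,"x":0,"y":0,"z":0,"claw":5},{"ax":0,"ay":0,"az":0,"x":0,"y":0,"z":0,"claw":5},{"ax":0,"ay":0,"az":0,"x":0,"y":0,"z":0,"claw":5}]' 60; python3 -c "
from h import *
st();st();
# A and crate from w1
z=np.load('/tmp/w1.npz');m=viewer.camera_model('wrist');m['view']=z['view']
P,uv=cloud('wrist',z['d'],None,m)
for n,zl,zh,xr,yr in (('A',.062,.078,(.33,.48),(.3,.41)),('B',.062,.078,(.5,.68),(.23,.37)),('crate',.09,.11,(.55,.8),(-.15,.12)),('post',.08,.09,(.55,.8),(-.15,.12))):
    w=P[(P[:,2]>zl)&(P[:,2]<zh)&(P[:,0]>xr[0])&(P[:,0]<xr[1])&(P[:,1]>yr[0])&(P[:,1]<yr[1])]
    if len(w)>5: print(n,len(w),np.round(w.mean(0),4),cv2.minAreaRect((w[:,:2]*1000).astype(np.float32)))
"
```

```text
time_s: 4.6
ee_pos: [0.4393, 0.1323, 0.0672]
ee_rot: [[0.991, -0.0, -0.136], [0.136, -0.0, 0.991], [-0.0, -1.0, 0.0]]
wrist_force: [-0.5, -0.3, -7.2]
grip_width: 0.0569
t 4.6 p [0.4393 0.1323 0.0672] F [-0.53 -0.34 -7.17] M [-0.03 -0.05  0.02] w 0.0569 j [ 0.133  0.356 -0.585  0.63   0.    -0.003]
t 4.6 p [0.4393 0.1323 0.0672] F [-0.53 -0.34 -7.17] M [-0.03 -0.05  0.02] w 0.0569 j [ 0.133  0.356 -0.585  0.63   0.    -0.003]
A 6707 [0.3987 0.3495 0.0703] ((401.4344177246094, 352.381103515625), (115.79550170898438, 59.89086151123047), 5.20004940032959)
B 944 [0.6028 0.2916 0.0695] ((596.0928955078125, 294.19610595703125), (38.00985336303711, 126.02752685546875), 58.45118713378906)
crate 2835 [ 0.6268 -0.0284  0.0992] ((661.4341430664062, -16.954734802246094), (145.377197265625, 174.22213745117188), 7.218689918518066)
post 1178 [ 0.6294 -0.023   0.0853] ((658.0254516601562, -14.78155517578125), (140.76231384277344, 173.1640167236328), 8.514180183410645)
```

C pulls about 7.2–8 N, so roughly 0.75 kg. That is clearly the loaded box, since an empty one pulls at most 2.2 N. While I lift it I'll refine the crate pose by fitting a model to the rim.

```bash
python3 -m creep '[{"ax":0,"ay":0,"az":0,"x":0,"y":0,"z":1.5,"claw":5},{"ax":0,"ay":0,"az":0,"x":0,"y":0,"z":3,"claw":5},{"ax":0,"ay":0,"az":0,"x":0,"y":0,"z":3,"claw":5},{"ax":0,"ay":0,"az":0,"x":0,"y":0,"z":3,"claw":5},{"ax":0,"ay":0,"az":0,"x":0,"y":0,"z":3,"claw":5},{"ax":0,"ay":0,"az":0,"x":0.5,"y":-1,"z":2,"claw":5},{"ax":0,"ay":0,"az":0,"x":1.5,"y":-1,"z":1,"claw":5},{"ax":0,"ay":0,"az":0,"x":2,"y":-1,"z":0,"claw":5},{"ax":0,"ay":0,"az":0,"x":2,"y":-1,"z":0,"claw":5},{"ax":0,"ay":0,"az":0,"x":1,"y":-1,"z":0,"claw":5}]' 80
cat > fit.py <<'E'
from h import *
from scipy.optimize import least_squares
def band(p,Q,hx,hy,t=.009):
    c,s=np.cos(p[2]),np.sin(p[2]);x=Q[:,0]-p[0];y=Q[:,1]-p[1]
    a=np.abs(c*x+s*y);b=np.abs(-s*x+c*y)
    # signed distance to outer rect, then band of width t inside
    dx,dy=a-hx,b-hy
    sd=np.where((dx>0)|(dy>0),np.hypot(np.maximum(dx,0),np.maximum(dy,0)),np.maximum(dx,dy))
    return sd+t/2   # distance to band centreline
def fitcrate(P,p0=(.661,-.017,.125)):
    Q=P[(P[:,2]>.097)&(P[:,2]<.107)]
    r=band(p0,Q,.073,.086);Q=Q[np.abs(r)<.015]
    s=least_squares(band,p0,args=(Q,.073,.086),loss='soft_l1',f_scale=.002)
    r=band(s.x,Q,.073,.086)
    return s.x,len(Q),np.median(np.abs(r))
E
python3 - <<'E'
from fit import *
st()
z=np.load('/tmp/w1.npz');m=viewer.camera_model('wrist');m['view']=z['view']
P1,_=cloud('wrist',z['d'],None,m); print('w1',fitcrate(P1))
z=np.load('/tmp/top0.npz');P2,_=cloud('top',z['d']);print('top0',fitcrate(P2))
print('both',fitcrate(np.vstack([P1,P2])))
m=viewer.camera_model('wrist');im,d=shot('wrist','w2.png');np.savez('/tmp/w2.npz',im=im,d=d,view=m['view'])
P,_=cloud('wrist',d,None,m); print('w2',fitcrate(P))
im,d=shot('top','t2.png')
P,_=cloud('top',d); print('t2',fitcrate(P))
E
```

```text
time_s: 5.6
ee_pos: [0.5106, 0.0817, 0.2321]
ee_rot: [[0.991, 0.0, -0.136], [0.136, -0.0, 0.991], [0.0, -1.0, -0.0]]
wrist_force: [0.8, 0.1, -7.6]
grip_width: 0.0566
t 5.6 p [0.5106 0.0817 0.2321] F [ 0.85  0.07 -7.64] M [0.03 0.   0.02] w 0.0566 j [ 0.017  0.282 -0.194  1.095 -0.    -0.119]
w1 (array([ 0.66037465, -0.0156121 ,  0.13559283]), 2010, np.float64(0.0019142712344062743))
top0 (array([ 0.66148489, -0.01822666,  0.12631629]), 435, np.float64(0.0023386780618573173))
both (array([ 0.66081862, -0.01637095,  0.12556585]), 2445, np.float64(0.0020181343362551353))
w2 (array([ 0.66114634, -0.01555496,  0.13291814]), 2339, np.float64(0.002221892418597822))
t2 (array([ 0.66169737, -0.01823628,  0.12640815]), 434, np.float64(0.00229744247503795))
```

View pics/w2.png

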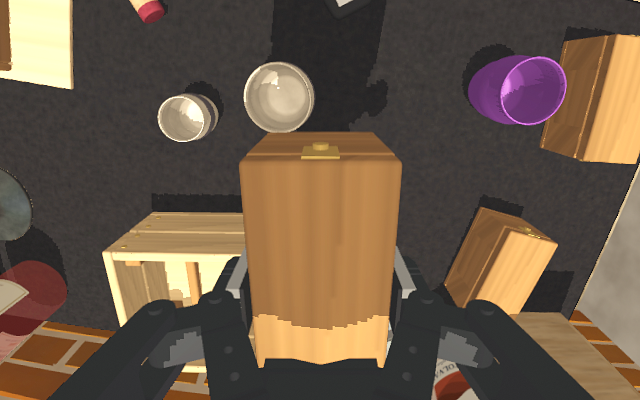

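View pics/t2.png

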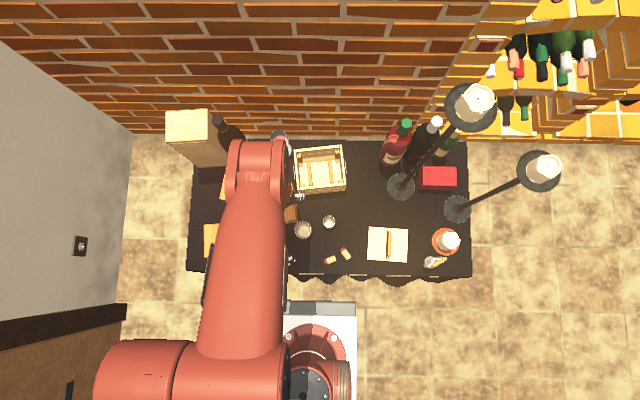

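The crate fits agree: centre (0.661, −0.0165), yaw 7.3°. Moving over it.

```bash
python3 -m creep '[{"ax":0,"ay":0,"az":-0.5,"x":1.5,"y":-1,"z":0,"claw":5},{"ax":0,"ay":0,"az":0,"x":2.7,"y":-1.8,"z":0,"claw":5},{"ax":0,"ay":0,"az":0,"x":3,"y":-2,"z":0,"claw":5},{"ax":0,"ay":0,"az":0,"x":3,"y":-2,"z":0,"claw":5},{"ax":0,"ay":0,"az":0,"x":3,"y":-2,"z":0,"claw":5},{"ax":0,"ay":0,"az":0,"x":1.5,"y":-0.8,"z":-1,"claw":5},{"ax":0,"ay":0,"az":0,"x":0.5,"y":-0.2,"z":-2,"claw":5},{"ax":0,"ay":0,"az":0,"x":0,"y":0,"z":-2,"claw":5},{"ax":0,"ay":0,"az":0,"x":0,"y":0,"z":-1,"claw":5},{"ax":0,"ay":0,"az":0,"x":0,"y":0,"z":0,"claw":5}]' 80
python3 - <<'E'
from fit import *
s=st();print(np.degrees(np.arctan2(s['ee_rot'][1][2],s['ee_rot'][0][2])))
m=viewer.camera_model('wrist');im,d=shot('wrist','w3.png');np.savez('/tmp/w3.npz',im=im,d=d,view=m['view'])
P,_=cloud('wrist',d,None,m); print('w3',fitcrate(P))
E
```

```text
time_s: 6.7
ee_pos: [0.6596, -0.0151, 0.1705]
ee_rot: [[0.992, -0.004, -0.128], [0.128, 0.001, 0.992], [-0.004, -1.0, 0.001]]
wrist_force: [-1.5, 0.1, -8.0]
grip_width: 0.0564
t 6.7 p [ 0.6596 -0.0151  0.1705] F [-1.48  0.08 -7.98] M [-0.05  0.04  0.02] w 0.0564 j [-0.134  0.594  0.135  1.115  0.    -0.262]
97.33159554885512
w3 (array([ 0.66322363, -0.01727613,  0.12935856]), 9504, np.float64(0.0024347713179354857))
```

View pics/w3.png

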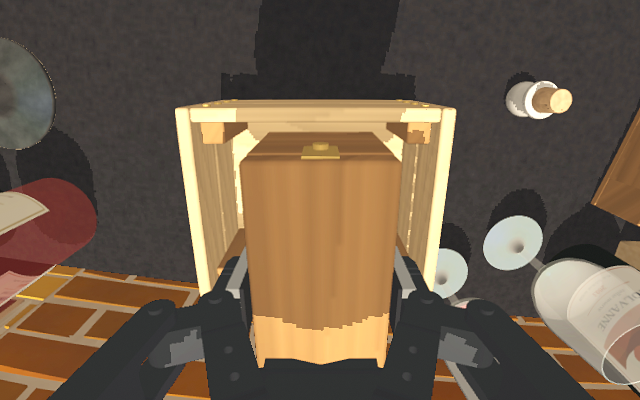

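Run:
```python
from fit import *
for f in ('w1','w2','w3'):
    z=np.load(f'/tmp/{f}.npz');m=viewer.camera_model('wrist');m['view']=z['view']
    P,uv=cloud('wrist',z['d'],None,m)
    th=.128;c,s=np.cos(th),np.sin(th);x=P[:,0]-.6611;y=P[:,1]+.0165
    a=c*x+s*y;b=-s*x+c*y;zz=P[:,2]
    rim=(zz>.098)&(zz<.107)
    n=rim&(abs(b)<.06)&(a>-.085)&(a<-.055); print(f,'near rim x',np.round(np.percentile(a[n],[3,50,97])*1000,1),'z',np.median(zz[n]),n.sum())
    # slope of near rim => yaw error
    if n.sum()>50: print('  slope deg',np.degrees(np.polyfit(b[n],a[n],1)[0]))
    for sg in(-1,1):
        n=rim&(abs(a)<.06)&(sg*b>.07)&(sg*b<.095)
        if n.sum()>20: print('  side',sg,np.round(np.percentile(b[n],[3,50,97])*1000,1),n.sum(),'slope',np.degrees(np.polyfit(a[n],b[n],1)[0]))
z=np.load('/tmp/w3.npz');m['view']=z['view']
# box bottom near edge / hasp side in hand
n=(zz<.16)&(zz>.112)&(abs(b)<.04)&(a>-.075)&(a<-.03);print('box front face a',np.round(np.percentile(a[n],[5,50,95])*1000,1),'z min',zz[n].min(), 'b',np.percentile(b[n],[1,99]))
```

```text
w1 near rim x [-71.2 -68.6 -62.8] z 0.10218924171399257 659
  slope deg -0.5592461797404747
  side -1 [-86.1 -80.6 -77.4] 229 slope -3.713399093194103
  side 1 [77.  82.1 85.4] 480 slope 1.3133961143332542
w2 near rim x [-71.2 -68.2 -62.8] z 0.10229173866942987 1051
  slope deg -0.299406398984168
  side -1 [-86.3 -80.6 -77.4] 666 slope -0.11425971029376411
w3 near rim x [-70.6 -66.5 -61.7] z 0.10258558662534682 3122
  slope deg -0.06656034676112027
  side -1 [-86.3 -81.3 -77.9] 2468 slope -0.09485530558898139
  side 1 [75.5 79.2 84.1] 2366 slope 0.23807226314614036
box front face a [-59.3 -59.  -58.8] z min 0.1223437845247696 b [-0.02561541  0.02961832]
```

The box front face sits 3.5 mm too near and about 2.5 mm left of the crate's centre. Correcting that and lowering to just above the floor.

```bash
python3 -m creep '[{"ax":0,"ay":0,"az":0,"x":0.4,"y":-0.2,"z":0,"claw":5},{"ax":0,"ay":0,"az":0,"x":0,"y":0,"z":0,"claw":5},{"ax":0,"ay":0,"az":0,"x":0,"y":0,"z":-0.7,"claw":5},{"ax":0,"ay":0,"az":0,"x":0,"y":0,"z":-1.2,"claw":5},{"ax":0,"ay":0,"az":0,"x":0,"y":0,"z":-1.2,"claw":5},{"ax":0,"ay":0,"az":0,"x":0,"y":0,"z":-1.2,"claw":5},{"ax":0,"ay":0,"az":0,"x":0,"y":0,"z":-1.2,"claw":5},{"ax":0,"ay":0,"az":0,"x":0,"y":0,"z":-1.2,"claw":5},{"ax":0,"ay":0,"az":0,"x":0,"y":0,"z":-0.8,"claw":5},{"ax":0,"ay":0,"az":0,"x":0,"y":0,"z":-0.3,"claw":5}]' 80; python3 -c "
from fit import *
s=st();print(np.degrees(np.arctan2(s['ee_rot'][1][2],s['ee_rot'][0][2])))"
```

```text
time_s: 7.75
ee_pos: [0.6648, -0.0176, 0.093]
ee_rot: [[0.992, -0.002, -0.127], [0.127, 0.0, 0.992], [-0.002, -1.0, 0.0]]
wrist_force: [-0.1, -0.4, -7.3]
grip_width: 0.0571
t 7.75 p [ 0.6648 -0.0176  0.093 ] F [-0.12 -0.38 -7.26] M [ 0.02  0.03 -0.03] w 0.0571 j [-0.136  0.661  0.042  0.953 -0.    -0.264]
97.31364247958167
```

```bash
python3 -m creep '[{"ax":0,"ay":0,"az":0,"x":0,"y":0,"z":-0.6,"claw":5},{"ax":0,"ay":0,"az":0,"x":0,"y":0,"z":-0.7,"claw":5},{"ax":0,"ay":0,"az":0,"x":0,"y":0,"z":-0.6,"claw":5},{"ax":0,"ay":0,"az":0,"x":0,"y":0,"z":-0.4,"claw":5},{"ax":0,"ay":0,"az":0,"x":0,"y":0,"z":-0.3,"claw":5},{"ax":0,"ay":0,"az":0,"x":0,"y":0,"z":-0.3,"claw":5},{"ax":0,"ay":0,"az":0,"x":0,"y":0,"z":-0.2,"claw":5},{"ax":0,"ay":0,"az":0,"x":0,"y":0,"z":-0.15,"claw":5},{"ax":0,"ay":0,"az":0,"x":0,"y":0,"z":0,"claw":5},{"ax":0,"ay":0,"az":0,"x":0,"y":0,"z":0,"claw":5}]' 80
```

```text
time_s: 8.75
ee_pos: [0.6655, -0.0177, 0.0619]
ee_rot: [[0.992, 0.0, -0.127], [0.127, -0.0, 0.992], [0.0, -1.0, -0.0]]
wrist_force: [-0.1, 0.0, -6.0]
grip_width: 0.0569
```

```bash
python3 -m creep '[{"ax":0,"ay":0,"az":0,"x":-0.1,"y":0,"z":-0.1,"claw":5},{"ax":0,"ay":0,"az":0,"x":0,"y":0,"z":-0.1,"claw":5},{"ax":0,"ay":0,"az":0,"x":0,"y":0,"z":-0.1,"claw":5},{"ax":0,"ay":0,"az":0,"x":0,"y":0,"z":-0.1,"claw":5},{"ax":0,"ay":0,"az":0,"x":0,"y":0,"z":0,"claw":5},{"ax":0,"ay":0,"az":0,"x":0,"y":0,"z":0,"claw":5},{"ax":0,"ay":0,"az":0,"x":0,"y":0,"z":0,"claw":5},{"ax":0,"ay":0,"az":0,"x":0,"y":0,"z":0,"claw":5},{"ax":0,"ay":0,"az":0,"x":0,"y":0,"z":0,"claw":5},{"ax":0,"ay":0,"az":0,"x":0,"y":0,"z":0,"claw":5}]' 80
```

```text
time_s: 9.75
ee_pos: [0.6643, -0.0177, 0.0588]
ee_rot: [[0.992, 0.0, -0.127], [0.127, -0.0, 0.992], [0.0, -1.0, -0.0]]
wrist_force: [-5.0, -0.5, 4.4]
grip_width: 0.0568
```

Contact at z = 0.0588 against 0.0586 expected, so the box is on the floor. Releasing and rising.

```bash
python3 -m creep '[{"ax":0,"ay":0,"az":0,"x":0,"y":0,"z":0,"claw":7.2},{"ax":0,"ay":0,"az":0,"x":0,"y":0,"z":0,"claw":7.2},{"ax":0,"ay":0,"az":0,"x":0,"y":0,"z":0,"claw":7.2},{"ax":0,"ay":0,"az":0,"x":0,"y":0,"z":1,"claw":7.2},{"ax":0,"ay":0,"az":0,"x":0,"y":0,"z":2,"claw":7.2},{"ax":0,"ay":0,"az":0,"x":0,"y":0,"z":3,"claw":7.2},{"ax":0,"ay":0,"az":0,"x":0,"y":0,"z":4,"claw":7.2},{"ax":0,"ay":0,"az":0,"x":-1,"y":0,"z":4,"claw":7.2},{"ax":0,"ay":0,"az":0,"x":-2,"y":0,"z":3,"claw":7.2},{"ax":0,"ay":0,"az":0,"x":-3,"y":0,"z":2,"claw":7.2}]' 80
python3 - <<'E'
from fit import *
s=st()
m=viewer.camera_model('wrist');im,d=shot('wrist','w4.png');np.savez('/tmp/w4.npz',im=im,d=d,view=m['view'])
P,_=cloud('wrist',d,None,m); print('w4',fitcrate(P,(.6628,-.017,.127)))
w=P[(P[:,2]>.07)&(P[:,2]<.0835)&(abs(P[:,0]-.663)<.07)&(abs(P[:,1]+.017)<.045)]
print(len(w),np.round(np.percentile(w[:,2],[5,50,95]),4),cv2.minAreaRect((w[:,:2]*1000).astype(np.float32)))
E
```

```text
time_s: 10.75
ee_pos: [0.6054, -0.0179, 0.251]
ee_rot: [[0.992, 0.004, -0.127], [0.127, -0.001, 0.992], [0.004, -1.0, -0.001]]
wrist_force: [-0.2, 0.1, 0.5]
grip_width: 0.0715
t 10.75 p [ 0.6054 -0.0179  0.251 ] F [-0.18  0.11  0.46] M [-0.05 -0.01 -0.02] w 0.0715 j [-0.15   0.439  0.089  1.216  0.    -0.278]
w4 (array([ 0.66194148, -0.01782669,  0.12254797]), 5413, np.float64(0.0023424420757384616))
6415 [0.077  0.0805 0.0817] ((662.0709838867188, -16.820941925048828), (139.80252075195312, 85.58619689941406), 1.877609133720398)
```

View pics/w4.png

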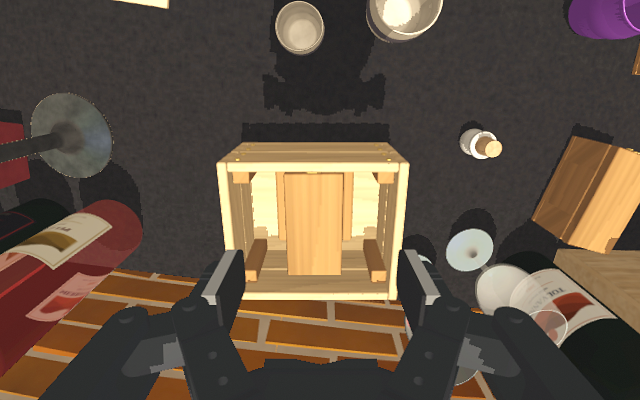

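The wrist view shows the box at (313,222) seated between the rails, with its top at z = 0.0805 (0.080 expected). On to the divider.

```bash
python3 -m creep '[{"ax":0,"ay":0,"az":-1,"x":-1.5,"y":-1.8,"z":0,"claw":5},{"ax":0,"ay":0,"az":-1.5,"x":-2.5,"y":-3.2,"z":0,"claw":5},{"ax":0,"ay":0,"az":-1.5,"x":-2.5,"y":-3.2,"z":0,"claw":5},{"ax":0,"ay":0,"az":-1.5,"x":-2.5,"y":-3.2,"z":0,"claw":5},{"ax":0,"ay":0,"az":-1.5,"x":-2.5,"y":-3.2,"z":0,"claw":5},{"ax":0,"ay":0,"az":-1.5,"x":-2.5,"y":-3.2,"z":0,"claw":5},{"ax":0,"ay":0,"az":-1.5,"x":-2.5,"y":-3.2,"z":0,"claw":5},{"ax":0,"ay":0,"az":-1,"x":-2.2,"y":-2.6,"z":0,"claw":5},{"ax":0,"ay":0,"az":0,"x":-1,"y":-1.2,"z":0,"claw":5},{"ax":0,"ay":0,"az":0,"x":0,"y":0,"z":0,"claw":5}]' 80
python3 - <<'E'
from fit import *
s=st();print(np.degrees(np.arctan2(s['ee_rot'][1][2],s['ee_rot'][0][2])))
m=viewer.camera_model('wrist');im,d=shot('wrist','w5.png');np.savez('/tmp/w5.npz',im=im,d=d,view=m['view'])
P,_=cloud('wrist',d,None,m)
f=P[(P[:,2]>.043)&(P[:,2]<.06)&(abs(P[:,0]-.408)<.07)&(abs(P[:,1]+.267)<.04)]
print('fin',len(f),np.round(f.mean(0),4),np.max(f[:,2]),cv2.minAreaRect((f[:,:2]*1000).astype(np.float32)))
f=P[(P[:,2]>.0045)&(P[:,2]<.06)&(abs(P[:,0]-.408)<.1)&(abs(P[:,1]+.267)<.1)]
print('board',len(f),np.round(f.mean(0),4),cv2.minAreaRect((f[:,:2]*1000).astype(np.float32)))
z=np.load('/tmp/w4.npz');m['view']=z['view'];P,_=cloud('wrist',z['d'],None,m)
th=.125;c,s=np.cos(th),np.sin(th);x=P[:,0]-.6624;y=P[:,1]+.0175
a=c*x+s*y;b=-s*x+c*y;zz=P[:,2];rim=(zz>.098)&(zz<.107)
for lab,n,q,o in (('near',rim&(abs(b)<.06)&(a>-.085)&(a<-.055),a,b),('far',rim&(abs(b)<.03)&(a<.085)&(a>.055),a,b),('R',rim&(abs(a)<.055)&(b>-.095)&(b<-.07),b,a),('L',rim&(abs(a)<.055)&(b<.095)&(b>.07),b,a)):
    if n.sum()>20: print(lab,n.sum(),np.round(np.percentile(q[n],[3,50,97])*1000,1),np.degrees(np.polyfit(o[n],q[n],1)[0]))
E
```

```text
time_s: 11.8
ee_pos: [0.4064, -0.2672, 0.2486]
ee_rot: [[0.998, 0.001, 0.067], [-0.067, -0.001, 0.998], [0.001, -1.0, -0.001]]
wrist_force: [1.0, -0.0, 0.5]
grip_width: 0.05
t 11.8 p [ 0.4064 -0.2672  0.2486] F [ 1.04 -0.04  0.48] M [-0.04  0.01  0.02] w 0.05 j [-0.732  0.213 -0.241  1.116 -0.    -0.665]
86.14432723889543
fin 905 [ 0.4025 -0.2667  0.052 ] 0.054466012635493666 ((404.6878662109375, -266.8433532714844), (12.020873069763184, 83.87588500976562), 87.10195922851562)
board 12038 [ 0.4013 -0.2666  0.0102] ((405.1327819824219, -266.883544921875), (144.6213836669922, 117.2401351928711), 87.0355453491211)
near 1479 [-72.3 -68.5 -63.4] -0.20461831735241875
far 531 [64.8 67.4 72.7] -0.18173614992217504
R 715 [-85.6 -80.8 -77.2] 0.192748697356361
L 923 [77.2 80.5 85.6] -1.062261563312913
```

View pics/w5.png

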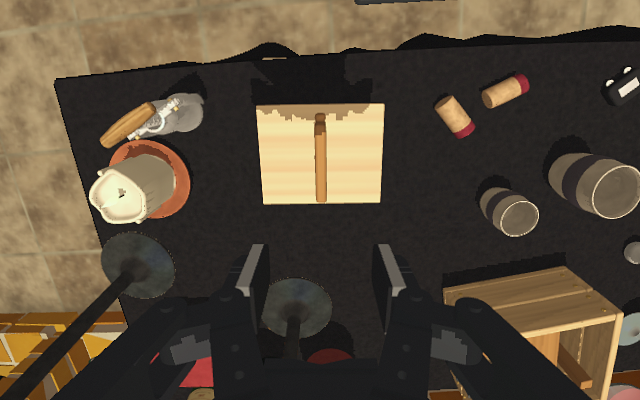

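The wrist view shows the divider at (321,153), fin at (321,158), centre (0.405, −0.267), yaw −2.95°. Descending to grip the fin.

```bash
python3 -m creep '[{"ax":0,"ay":0,"az":0.9,"x":-0.1,"y":0,"z":-3,"claw":5},{"ax":0,"ay":0,"az":0,"x":0,"y":0,"z":-4,"claw":5},{"ax":0,"ay":0,"az":0,"x":0,"y":0,"z":-4,"claw":5},{"ax":0,"ay":0,"az":0,"x":0,"y":0,"z":-4,"claw":5},{"ax":0,"ay":0,"az":0,"x":0,"y":0,"z":-3,"claw":5},{"ax":0,"ay":0,"az":0,"x":0,"y":0,"z":-2,"claw":5},{"ax":0,"ay":0,"az":0,"x":0,"y":0,"z":-1.2,"claw":5},{"ax":0,"ay":0,"az":0,"x":0,"y":0,"z":-0.6,"claw":5},{"ax":0,"ay":0,"az":0,"x":0,"y":0,"z":0,"claw":5},{"ax":0,"ay":0,"az":0,"x":0,"y":0,"z":0,"claw":5}]' 60;  python3 -m creep '[{"ax":0,"ay":0,"az":0,"x":0,"y":0,"z":0,"claw":0.5},{"ax":0,"ay":0,"az":0,"x":0,"y":0,"z":0,"claw":0.5},{"ax":0,"ay":0,"az":0,"x":0,"y":0,"z":0,"claw":0.5},{"ax":0,"ay":0,"az":0,"x":0,"y":0,"z":0,"claw":0.5},{"ax":0,"ay":0,"az":0,"x":0,"y":0,"z":0,"claw":0.5},{"ax":0,"ay":0,"az":0,"x":0,"y":0,"z":0,"claw":0.5},{"ax":0,"ay":0,"az":0,"x":0,"y":0,"z":0,"claw":0.5},{"ax":0,"ay":0,"az":0,"x":0,"y":0,"z":0,"claw":0.5},{"ax":0,"ay":0,"az":0,"x":0,"y":0,"z":0,"claw":0.5},{"ax":0,"ay":0,"az":0,"x":0,"y":0,"z":0,"claw":0.5}]' 60
```

```text
time_s: 12.85
ee_pos: [0.4071, -0.2657, 0.0304]
ee_rot: [[0.999, 0.001, 0.048], [-0.048, -0.001, 0.999], [0.001, -1.0, -0.001]]
wrist_force: [-0.0, -0.5, -0.2]
grip_width: 0.0497
time_s: 13.85
ee_pos: [0.4068, -0.2661, 0.0305]
ee_rot: [[0.999, 0.001, 0.049], [-0.049, -0.001, 0.999], [0.001, -1.0, -0.001]]
wrist_force: [-1.4, 0.2, 6.4]
grip_width: 0.011
```

```bash
python3 -m creep '[{"ax":0,"ay":0,"az":0,"x":0,"y":0,"z":0.5,"claw":0.5},{"ax":0,"ay":0,"az":0,"x":0,"y":0,"z":1.5,"claw":0.5},{"ax":0,"ay":0,"az":0,"x":0,"y":0,"z":3,"claw":0.5},{"ax":0,"ay":0,"az":0,"x":0,"y":0,"z":4,"claw":0.5},{"ax":0,"ay":0,"az":0,"x":0,"y":0,"z":4,"claw":0.5},{"ax":0,"ay":0,"az":0,"x":0,"y":0,"z":4,"claw":0.5},{"ax":0,"ay":0,"az":1,"x":1,"y":1,"z":3,"claw":0.5},{"ax":0,"ay":0,"az":1.5,"x":2,"y":2,"z":2,"claw":0.5},{"ax":0,"ay":0,"az":1.5,"x":2.5,"y":2.4,"z":0,"claw":0.5},{"ax":0,"ay":0,"az":1.5,"x":2.8,"y":2.8,"z":0,"claw":0.5}]' 80;  python3 -m creep '[{"ax":0,"ay":0,"az":1.5,"x":3,"y":2.9,"z":0,"claw":0.5},{"ax":0,"ay":0,"az":1.5,"x":3,"y":2.9,"z":0,"claw":0.5},{"ax":0,"ay":0,"az":1,"x":3,"y":2.9,"z":0,"claw":0.5},{"ax":0,"ay":0,"az":0.6,"x":3,"y":2.9,"z":0,"claw":0.5},{"ax":0,"ay":0,"az":0,"x":2.5,"y":2.3,"z":0,"claw":0.5},{"ax":0,"ay":0,"az":0,"x":1.5,"y":1.4,"z":0,"claw":0.5},{"ax":0,"ay":0,"az":0,"x":0.8,"y":0.8,"z":0,"claw":0.5},{"ax":0,"ay":0,"az":0,"x":0.4,"y":0.4,"z":0,"claw":0.5},{"ax":0,"ay":0,"az":0,"x":0,"y":0,"z":0,"claw":0.5},{"ax":0,"ay":0,"az":0,"x":0,"y":0,"z":0,"claw":0.5}]' 80
python3 - <<'E'
from fit import *
s=st();print(np.degrees(np.arctan2(s['ee_rot'][1][2],s['ee_rot'][0][2])))
m=viewer.camera_model('wrist');im,d=shot('wrist','w6.png');np.savez('/tmp/w6.npz',im=im,d=d,view=m['view'])
im,d=shot('side','s6.png')
E
```

```text
time_s: 14.85
ee_pos: [0.4901, -0.1833, 0.2509]
ee_rot: [[0.999, 0.001, -0.047], [0.047, -0.001, 0.999], [0.001, -1.0, -0.001]]
wrist_force: [0.4, -0.2, -2.4]
grip_width: 0.0105
time_s: 15.85
ee_pos: [0.6608, -0.0195, 0.2499]
ee_rot: [[0.992, -0.0, -0.127], [0.127, -0.0, 0.992], [-0.0, -1.0, -0.0]]
wrist_force: [-0.2, -0.4, -1.6]
grip_width: 0.0113
t 15.85 p [ 0.6608 -0.0195  0.2499] F [-0.24 -0.39 -1.58] M [-0.09 -0.03  0.03] w 0.0113 j [-0.14   0.558  0.281  1.294 -0.    -0.267]
97.26745573029804
```

View pics/w6.png

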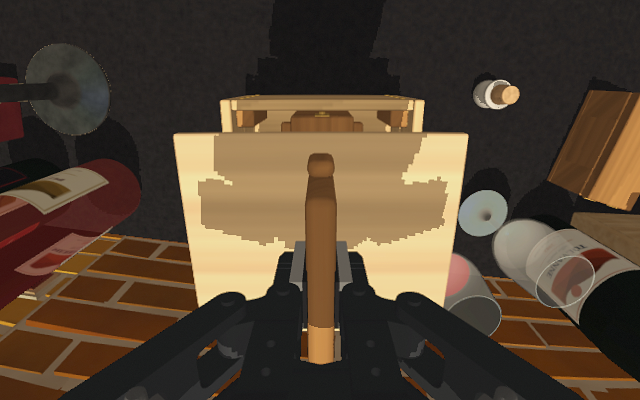

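View pics/s6.png

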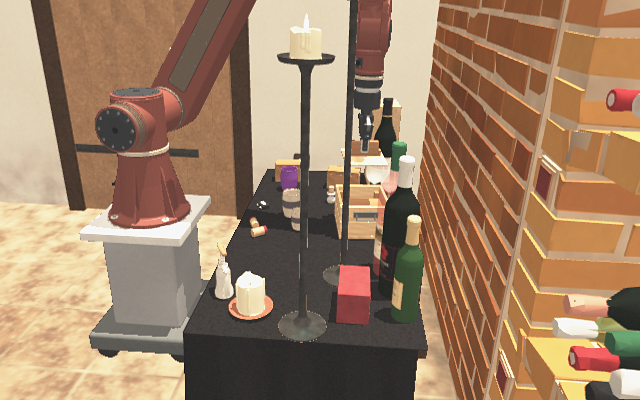

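```bash
cat > brd.py <<'E'
from fit import *
def board(f,zc):
    z=np.load(f'/tmp/{f}.npz');m=viewer.camera_model('wrist');m['view']=z['view']
    P,_=cloud('wrist',z['d'],None,m)
    th=np.radians(7.3);c,s=np.cos(th),np.sin(th);x=P[:,0]-.6626;y=P[:,1]+.0175
    a=c*x+s*y;b=-s*x+c*y;zz=P[:,2]
    n=(abs(zz-zc)<.012)&(abs(a)<.09)&(abs(b)<.09)&(abs(b)>.02)
    A=np.c_[a[n],b[n],np.ones(n.sum())];k=np.linalg.lstsq(A,zz[n],rcond=None)[0]
    r=zz[n]-A@k;ok=abs(r)<.003
    k=np.linalg.lstsq(A[ok],zz[n][ok],rcond=None)[0]
    print(n.sum(),'slopes deg',np.degrees(k[:2]),'z0',k[2])
    an,bn=a[n][ok],b[n][ok]
    print('near edge a',np.percentile(an,[0.3,1,3])*1000,'b',np.percentile(bn,[.5,99.5])*1000)
    # yaw from near edge: for bins of b, min a
    bb=np.arange(-.06,.061,.01);e=[np.percentile(an[abs(bn-q)<.005],1) if (abs(bn-q)<.005).sum()>10 else np.nan for q in bb];e=np.array(e);g=~np.isnan(e)
    print('yaw rel',-np.degrees(np.polyfit(bb[g],e[g],1)[0]),'edge mid',np.polyval(np.polyfit(bb[g],e[g],1),0)*1000)
    for sg in(-1,1):
        q=sg*bn>.05
        aa=np.arange(-.05,-.01,.01);e=[np.percentile((sg*bn)[q&(abs(an-w)<.005)],99) for w in aa];print('side',sg,np.round(np.array(e)*1000,1))
    return P,a,b,zz
if __name__=='__main__':
    import sys
    board(sys.argv[1],float(sys.argv[2]))
E
python3 brd.py w6 .226
```

```text
31124 slopes deg [-0.07052213  0.02329736] z0 0.2260412788899802
near edge a [-62.13495269 -61.7556752  -60.40482354] b [-72.25514255  69.69063956]
yaw rel 0.0338818445979314 edge mid -61.784111021123415
side -1 [72.3 72.5 72.7 72.6]
side 1 [70.  70.  69.7 70.2]
```

The board is level and yaw-aligned to 0.03°. It needs about +2.8 mm in x and +1.6 mm in y. Correcting that and lowering to just above the rim.

```bash
python3 -m creep '[{"ax":0,"ay":0,"az":0,"x":0.27,"y":0.17,"z":-1,"claw":0.5},{"ax":0,"ay":0,"az":0,"x":0,"y":0,"z":-1.8,"claw":0.5},{"ax":0,"ay":0,"az":0,"x":0,"y":0,"z":-2,"claw":0.5},{"ax":0,"ay":0,"az":0,"x":0,"y":0,"z":-2,"claw":0.5},{"ax":0,"ay":0,"az":0,"x":0,"y":0,"z":-2,"claw":0.5},{"ax":0,"ay":0,"az":0,"x":0,"y":0,"z":-1.2,"claw":0.5},{"ax":0,"ay":0,"az":0,"x":0,"y":0,"z":-0.8,"claw":0.5},{"ax":0,"ay":0,"az":0,"x":0,"y":0,"z":0,"claw":0.5},{"ax":0,"ay":0,"az":0,"x":0,"y":0,"z":0,"claw":0.5},{"ax":0,"ay":0,"az":0,"x":0,"y":0,"z":0,"claw":0.5}]' 80
python3 - <<'E'
from brd import *
s=st();print(np.degrees(np.arctan2(s['ee_rot'][1][2],s['ee_rot'][0][2])))
m=viewer.camera_model('wrist');im,d=shot('wrist','w7.png');np.savez('/tmp/w7.npz',im=im,d=d,view=m['view'])
P,a,b,zz=board('w7',s['ee_pos'][2]-.0245)
rim=(zz>.096)&(zz<.107)
for lab,n,q,o in (('near',rim&(abs(b)<.06)&(a>-.085)&(a<-.062),a,b),('R',rim&(abs(a)<.055)&(b>-.095)&(b<-.076),b,a),('L',rim&(abs(a)<.055)&(b<.095)&(b>.076),b,a)):
    if n.sum()>20: print(lab,n.sum(),np.round(np.percentile(q[n],[3,50,97])*1000,1),np.degrees(np.polyfit(o[n],q[n],1)[0]))
E
```

```text
time_s: 16.95
ee_pos: [0.6647, -0.0171, 0.1428]
ee_rot: [[0.992, 0.002, -0.127], [0.127, -0.0, 0.992], [0.002, -1.0, -0.0]]
wrist_force: [-0.4, 0.4, -1.2]
grip_width: 0.0111
t 16.95 p [ 0.6647 -0.0171  0.1428] F [-0.4   0.36 -1.25] M [-0.01  0.03  0.  ] w 0.0111 j [-0.135  0.618  0.102  1.053 -0.    -0.263]
97.31409963624411
31142 slopes deg [0.05059557 0.0052993 ] z0 0.11891985987644138
near edge a [-57.88445875 -57.50587146 -56.16333589] b [-70.39121655  71.53548427]
yaw rel 0.1213997308064698 edge mid -57.536395669705705
side -1 [70.6 70.6 70.8 70.8]
side 1 [71.8 71.7 71.8 71.8]
near 4278 [-71.9 -67.8 -63.1] 0.05470843166218608
R 1963 [-85.1 -81.6 -78.4] 0.05541872122966964
L 1642 [79.4 82.3 85.2] 0.029705290660608872
```

View pics/w7.png

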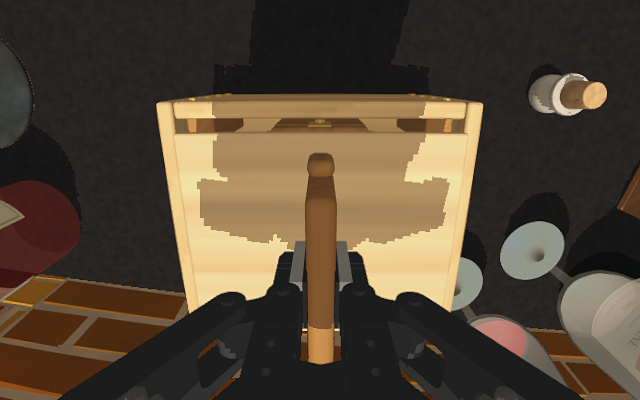

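The gaps are about 5 mm all round. Lowering onto the posts.

```bash
python3 -m creep '[{"ax":0,"ay":0,"az":0,"x":-0.05,"y":0,"z":-0.6,"claw":0.5},{"ax":0,"ay":0,"az":0,"x":0,"y":0,"z":-0.6,"claw":0.5},{"ax":0,"ay":0,"az":0,"x":0,"y":0,"z":-0.6,"claw":0.5},{"ax":0,"ay":0,"az":0,"x":0,"y":0,"z":-0.4,"claw":0.5},{"ax":0,"ay":0,"az":0,"x":0,"y":0,"z":-0.2,"claw":0.5},{"ax":0,"ay":0,"az":0,"x":0,"y":0,"z":-0.1,"claw":0.5},{"ax":0,"ay":0,"az":0,"x":0,"y":0,"z":0,"claw":0.5},{"ax":0,"ay":0,"az":0,"x":0,"y":0,"z":0,"claw":0.5},{"ax":0,"ay":0,"az":0,"x":0,"y":0,"z":0,"claw":0.5},{"ax":0,"ay":0,"az":0,"x":0,"y":0,"z":0,"claw":0.5}]' 80
```

```text
time_s: 18.0
ee_pos: [0.6637, -0.017, 0.117]
ee_rot: [[0.992, 0.0, -0.127], [0.127, -0.0, 0.992], [0.0, -1.0, -0.0]]
wrist_force: [-0.1, -0.9, -2.0]
grip_width: 0.0111
```

```bash
python3 -m creep '[{"ax":0,"ay":0,"az":0,"x":0,"y":0,"z":-0.1,"claw":0.5},{"ax":0,"ay":0,"az":0,"x":0,"y":0,"z":-0.1,"claw":0.5},{"ax":0,"ay":0,"az":0,"x":0,"y":0,"z":0,"claw":0.5},{"ax":0,"ay":0,"az":0,"x":0,"y":0,"z":0,"claw":0.5},{"ax":0,"ay":0,"az":0,"x":0,"y":0,"z":0,"claw":0.5},{"ax":0,"ay":0,"az":0,"x":0,"y":0,"z":0,"claw":0.5},{"ax":0,"ay":0,"az":0,"x":0,"y":0,"z":0,"claw":0.5},{"ax":0,"ay":0,"az":0,"x":0,"y":0,"z":0,"claw":0.5},{"ax":0,"ay":0,"az":0,"x":0,"y":0,"z":0,"claw":0.5},{"ax":0,"ay":0,"az":0,"x":0,"y":0,"z":0,"claw":0.5}]' 80
```

```text
time_s: 19.0
ee_pos: [0.6637, -0.017, 0.1156]
ee_rot: [[0.992, 0.001, -0.127], [0.127, -0.0, 0.992], [0.001, -1.0, -0.0]]
wrist_force: [-2.5, -0.1, 6.5]
grip_width: 0.0111
```

Contact at 0.1156 against 0.1155 expected. Releasing and rising to check.

```bash
python3 -m creep '[{"ax":0,"ay":0,"az":0,"x":0,"y":0,"z":0,"claw":4},{"ax":0,"ay":0,"az":0,"x":0,"y":0,"z":0,"claw":4},{"ax":0,"ay":0,"az":0,"x":0,"y":0,"z":0,"claw":4},{"ax":0,"ay":0,"az":0,"x":0,"y":0,"z":0.5,"claw":4},{"ax":0,"ay":0,"az":0,"x":0,"y":0,"z":2,"claw":4},{"ax":0,"ay":0,"az":0,"x":0,"y":0,"z":3,"claw":6},{"ax":0,"ay":0,"az":0,"x":0,"y":0,"z":4,"claw":8.5},{"ax":0,"ay":0,"az":0,"x":-2,"y":0,"z":4,"claw":8.5},{"ax":0,"ay":0,"az":0,"x":-3,"y":0,"z":2,"claw":8.5},{"ax":0,"ay":0,"az":0,"x":-2,"y":0,"z":0,"claw":8.5}]' 80
python3 - <<'E'
from brd import *
s=st()
m=viewer.camera_model('wrist');im,d=shot('wrist','w8.png');np.savez('/tmp/w8.npz',im=im,d=d,view=m['view'])
P,a,b,zz=board('w8',.091)
n=(zz>.132)&(zz<.145)&(abs(a)<.06)&(abs(b)<.03)
w=P[n];print('fin',n.sum(),np.median(zz[n]),cv2.minAreaRect((w[:,:2]*1000).astype(np.float32)), np.median(b[n]))
w=P[(P[:,2]>.07)&(P[:,2]<.09)&(abs(P[:,0]-.444)<.06)&(abs(P[:,1]-.036)<.05)]
if len(w)>20: print('bk',len(w),cv2.minEnclosingCircle((w[:,:2]*1000).astype(np.float32)))
E
```

```text
time_s: 20.0
ee_pos: [0.5939, -0.0171, 0.2737]
ee_rot: [[0.992, 0.006, -0.127], [0.127, -0.001, 0.992], [0.005, -1.0, -0.002]]
wrist_force: [0.4, 0.1, -0.1]
grip_width: 0.0847
t 20.0 p [ 0.5939 -0.0171  0.2737] F [ 0.41  0.09 -0.13] M [-0.01  0.02  0.02] w 0.0847 j [-0.152  0.407  0.099  1.257 -0.    -0.28 ]
15832 slopes deg [-0.03036737  0.02656   ] z0 0.09180922762334082
near edge a [-72.69951992 -72.45397087 -58.62940313] b [-77.33627065  77.53005484]
yaw rel 0.11974749577210946 edge mid -72.27532379028358
side -1 [77.3 77.3 77.3 77.2]
side 1 [77.5 77.4 77.5 77.5]
fin 1000 0.13720444111969599 ((661.8280029296875, -16.841690063476562), (83.66026306152344, 11.309269905090332), 7.180905342102051) 0.0010477383764736766
bk 526 ((446.5185852050781, 36.50170135498047), 29.191591262817383)
```

View pics/w8.png

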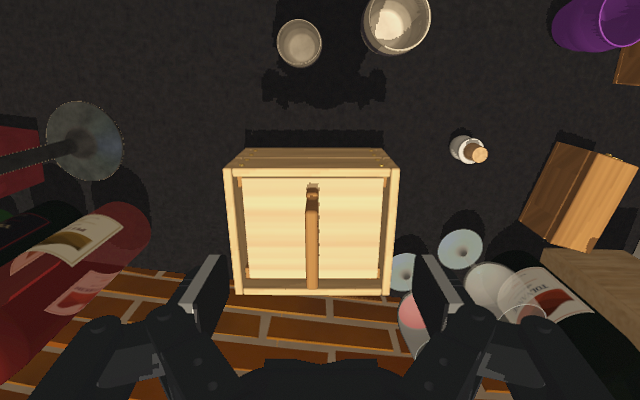

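The divider is seated level: board top at z = 0.0918, fin top at 0.137, yaw matched, even gaps all round. Next I'll move to the beaker and turn the jaws along the crate's x axis.

```bash
python3 -m creep '[{"ax":0,"ay":0,"az":-8.5,"x":-1,"y":0.3,"z":0,"claw":8.5},{"ax":0,"ay":0,"az":-8.5,"x":-1.5,"y":0.5,"z":0,"claw":8.5},{"ax":0,"ay":0,"az":-8.5,"x":-1.5,"y":0.6,"z":0,"claw":8.5},{"ax":0,"ay":0,"az":-8.5,"x":-1.5,"y":0.6,"z":0,"claw":8.5},{"ax":0,"ay":0,"az":-8.5,"x":-1.5,"y":0.6,"z":0,"claw":8.5},{"ax":0,"ay":0,"az":-8.5,"x":-1.5,"y":0.6,"z":0,"claw":8.5},{"ax":0,"ay":0,"az":-8.5,"x":-1.5,"y":0.6,"z":0,"claw":8.5},{"ax":0,"ay":0,"az":-8.5,"x":-1.5,"y":0.6,"z":0,"claw":8.5},{"ax":0,"ay":0,"az":-8.5,"x":-1.5,"y":0.5,"z":0,"claw":8.5},{"ax":0,"ay":0,"az":-8.5,"x":-1.5,"y":0.4,"z":0,"claw":8.5}]' 60;  python3 -m creep '[{"ax":0,"ay":0,"az":-5,"x":-0.3,"y":0,"z":-1,"claw":8.5},{"ax":0,"ay":0,"az":0,"x":0,"y":0,"z":-2,"claw":8.5},{"ax":0,"ay":0,"az":0,"x":0,"y":0,"z":0,"claw":8.5},{"ax":0,"ay":0,"az":0,"x":0,"y":0,"z":0,"claw":8.5},{"ax":0,"ay":0,"az":0,"x":0,"y":0,"z":0,"claw":8.5},{"ax":0,"ay":0,"az":0,"x":0,"y":0,"z":0,"claw":8.5},{"ax":0,"ay":0,"az":0,"x":0,"y":0,"z":0,"claw":8.5},{"ax":0,"ay":0,"az":0,"x":0,"y":0,"z":0,"claw":8.5},{"ax":0,"ay":0,"az":0,"x":0,"y":0,"z":0,"claw":8.5},{"ax":0,"ay":0,"az":0,"x":0,"y":0,"z":0,"claw":8.5}]' 60
python3 - <<'E'
from brd import *
s=st();print(np.degrees(np.arctan2(s['ee_rot'][1][2],s['ee_rot'][0][2])))
m=viewer.camera_model('wrist');im,d=shot('wrist','w9.png');np.savez('/tmp/w9.npz',im=im,d=d,view=m['view'])
for r in masks_of('wrist','beaker_mid'): print(r['confidence'],r['rect'])
P,uv=cloud('wrist',d,None,m)
w=P[(P[:,2]>.076)&(P[:,2]<.085)&(abs(P[:,0]-.446)<.05)&(abs(P[:,1]-.036)<.05)]
if len(w)>20:
    print('bk',len(w),cv2.minEnclosingCircle((w[:,:2]*1000).astype(np.float32)),np.median(w[:,2]),w.min(0),w.max(0))
E
```

```text
time_s: 21.05
ee_pos: [0.4481, 0.0363, 0.27]
ee_rot: [[0.207, 0.0, 0.978], [-0.978, -0.0, 0.207], [0.0, -1.0, 0.0]]
wrist_force: [-0.5, -0.0, 0.1]
grip_width: 0.0849
time_s: 22.05
ee_pos: [0.4456, 0.036, 0.2398]
ee_rot: [[0.127, -0.0, 0.992], [-0.992, -0.0, 0.127], [0.0, -1.0, -0.0]]
wrist_force: [0.2, 1.4, -1.3]
grip_width: 0.0853
t 22.05 p [0.4456 0.036  0.2398] F [ 0.17  1.36 -1.35] M [-0.01  0.03 -0.02] w 0.0853 j [-0.083  0.144 -0.35   1.077 -0.     1.36 ]
7.3170711679708225
0.88 [290.8, 131.1, 352.9, 201.6]
0.7 [318.2, 217.0, 358.7, 270.0]
bk 486 ((445.8226013183594, 37.425106048583984), 29.371971130371094) 0.07915158524417107 [0.41699869 0.00851984 0.07601095] [0.47495942 0.06534982 0.08181491]
```

View pics/w9.png

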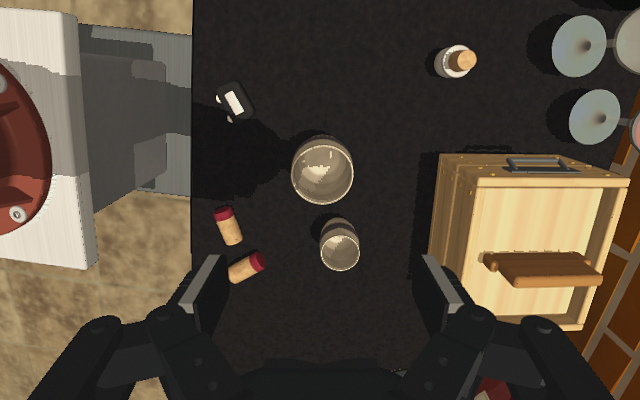

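The wrist view shows the target beaker at (322,173), centred under the jaws at (0.4458, 0.0374). The small one at (340,245) is clear of the fingers. Descending and gripping.

```bash
python3 -m creep '[{"ax":0,"ay":0,"az":0,"x":0,"y":0.13,"z":-3,"claw":8.5},{"ax":0,"ay":0,"az":0,"x":0,"y":0,"z":-4,"claw":8.5},{"ax":0,"ay":0,"az":0,"x":0,"y":0,"z":-4,"claw":8.5},{"ax":0,"ay":0,"az":0,"x":0,"y":0,"z":-3,"claw":8.5},{"ax":0,"ay":0,"az":0,"x":0,"y":0,"z":-3,"claw":8.5},{"ax":0,"ay":0,"az":0,"x":0,"y":0,"z":-2,"claw":8.5},{"ax":0,"ay":0,"az":0,"x":0,"y":0,"z":-0.8,"claw":8.5},{"ax":0,"ay":0,"az":0,"x":0,"y":0,"z":0,"claw":8.5},{"ax":0,"ay":0,"az":0,"x":0,"y":0,"z":0,"claw":5.5},{"ax":0,"ay":0,"az":0,"x":0,"y":0,"z":0,"claw":5.5}]' 40;  python3 -m creep '[{"ax":0,"ay":0,"az":0,"x":0,"y":0,"z":0,"claw":5.5},{"ax":0,"ay":0,"az":0,"x":0,"y":0,"z":0,"claw":5.5},{"ax":0,"ay":0,"az":0,"x":0,"y":0,"z":0,"claw":5.5},{"ax":0,"ay":0,"az":0,"x":0,"y":0,"z":0,"claw":5.5},{"ax":0,"ay":0,"az":0,"x":0,"y":0,"z":0,"claw":5.5},{"ax":0,"ay":0,"az":0,"x":0,"y":0,"z":0,"claw":5.5},{"ax":0,"ay":0,"az":0,"x":0,"y":0,"z":0,"claw":5.5},{"ax":0,"ay":0,"az":0,"x":0,"y":0,"z":0,"claw":5.5},{"ax":0,"ay":0,"az":0,"x":0,"y":0,"z":0,"claw":5.5},{"ax":0,"ay":0,"az":0,"x":0,"y":0,"z":0,"claw":5.5}]' 40
```

```text
time_s: 23.15
ee_pos: [0.4467, 0.0373, 0.043]
ee_rot: [[0.127, 0.002, 0.992], [-0.992, -0.0, 0.127], [0.0, -1.0, 0.002]]
wrist_force: [-5.4, 0.6, 21.6]
grip_width: 0.0605
time_s: 24.15
ee_pos: [0.4466, 0.0373, 0.0432]
ee_rot: [[0.127, 0.002, 0.992], [-0.992, -0.0, 0.127], [0.001, -1.0, 0.002]]
wrist_force: [-0.4, 0.7, 6.7]
grip_width: 0.0599
```

```bash
python3 -m creep '[{"ax":0,"ay":0,"az":0,"x":0,"y":0,"z":0.5,"claw":5.5},{"ax":0,"ay":0,"az":0,"x":0,"y":0,"z":1.5,"claw":5.5},{"ax":0,"ay":0,"az":0,"x":0,"y":0,"z":3,"claw":5.5},{"ax":0,"ay":0,"az":0,"x":0,"y":0,"z":4,"claw":5.5},{"ax":0,"ay":0,"az":0,"x":0,"y":0,"z":4,"claw":5.5},{"ax":0,"ay":0,"az":0,"x":0,"y":0,"z":3.5,"claw":5.5},{"ax":0,"ay":0,"az":0,"x":1,"y":0,"z":2,"claw":5.5},{"ax":0,"ay":0,"az":0,"x":2,"y":-0.1,"z":1,"claw":5.5},{"ax":0,"ay":0,"az":0,"x":3,"y":-0.2,"z":0,"claw":5.5},{"ax":0,"ay":0,"az":0,"x":3,"y":-0.2,"z":0,"claw":5.5}]' 50;  python3 -m creep '[{"ax":0,"ay":0,"az":0,"x":3,"y":-0.2,"z":0,"claw":5.5},{"ax":0,"ay":0,"az":0,"x":3,"y":-0.2,"z":0,"claw":5.5},{"ax":0,"ay":0,"az":0,"x":3,"y":-0.2,"z":0,"claw":5.5},{"ax":0,"ay":0,"az":0,"x":2,"y":-0.1,"z":0,"claw":5.5},{"ax":0,"ay":0,"az":0,"x":1,"y":0,"z":0,"claw":5.5},{"ax":0,"ay":0,"az":0,"x":0,"y":0,"z":-1,"claw":5.5},{"ax":0,"ay":0,"az":0,"x":0,"y":0,"z":-1.5,"claw":5.5},{"ax":0,"ay":0,"az":0,"x":0,"y":0,"z":-1,"claw":5.5},{"ax":0,"ay":0,"az":0,"x":0,"y":0,"z":0,"claw":5.5},{"ax":0,"ay":0,"az":0,"x":0,"y":0,"z":0,"claw":5.5}]' 50
python3 - <<'E'
from brd import *
s=st();print(np.degrees(np.arctan2(s['ee_rot'][1][2],s['ee_rot'][0][2])))
m=viewer.camera_model('wrist');im,d=shot('wrist','w10.png');np.savez('/tmp/w10.npz',im=im,d=d,view=m['view'])
P,uv=cloud('wrist',d,None,m)
zt=s['ee_pos'][2]-.0432+.08
w=P[(abs(P[:,2]-zt)<.004)&(np.hypot(P[:,0]-s['ee_pos'][0],P[:,1]-s['ee_pos'][1])<.04)]
print('bk',len(w),cv2.minEnclosingCircle((w[:,:2]*1000).astype(np.float32)) if len(w) else 0)
th=np.radians(7.3);c,s_=np.cos(th),np.sin(th);x=P[:,0]-.6626;y=P[:,1]+.0175
a=c*x+s_*y;b=-s_*x+c*y;zz=P[:,2]
zb=s['ee_pos'][2]-.0432
n=(zz>zb+.024)&(zz<zb+.06)&(abs(b-.043)<.05)&(abs(a)<.045)
print('wall',n.sum(),np.percentile(a[n],[1,99])*1000,np.percentile(b[n],[1,99])*1000)
E
```

```text
time_s: 25.15
ee_pos: [0.5367, 0.0323, 0.2384]
ee_rot: [[0.127, 0.002, 0.992], [-0.992, -0.0, 0.127], [0.0, -1.0, 0.002]]
wrist_force: [0.3, 0.4, -1.2]
grip_width: 0.0596
time_s: 26.15
ee_pos: [0.6552, 0.0254, 0.2021]
ee_rot: [[0.127, -0.0, 0.992], [-0.992, 0.0, 0.127], [-0.0, -1.0, -0.0]]
wrist_force: [0.8, -0.5, -1.6]
grip_width: 0.0596
t 26.15 p [0.6552 0.0254 0.2021] F [ 0.8  -0.48 -1.64] M [-0.   -0.02 -0.05] w 0.0596 j [-0.073  0.565  0.168  1.174 -0.     1.37 ]
7.318182289379882
bk 2980 ((653.6168212890625, 36.907718658447266), 38.02764129638672)
wall 10780 [-42.45770039  38.06686597] [14.33063007 74.13356864]
```

View pics/w10.png

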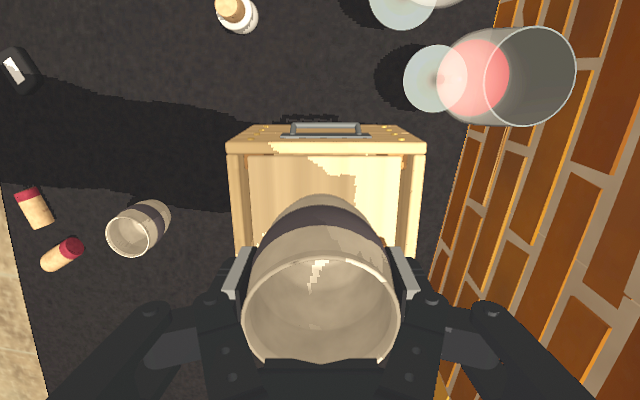

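The beaker's outer wall is at b = 74 mm, so its axis is about 43 mm from the fin. Lowering.

```bash
python3 -m creep '[{"ax":0,"ay":0,"az":0,"x":0,"y":0,"z":-0.8,"claw":5.5},{"ax":0,"ay":0,"az":0,"x":0,"y":0,"z":-1.2,"claw":5.5},{"ax":0,"ay":0,"az":0,"x":0,"y":0,"z":-1.2,"claw":5.5},{"ax":0,"ay":0,"az":0,"x":0,"y":0,"z":-1.2,"claw":5.5},{"ax":0,"ay":0,"az":0,"x":0,"y":0,"z":-1,"claw":5.5},{"ax":0,"ay":0,"az":0,"x":0,"y":0,"z":-0.5,"claw":5.5},{"ax":0,"ay":0,"az":0,"x":0,"y":0,"z":-0.3,"claw":5.5},{"ax":0,"ay":0,"az":0,"x":0,"y":0,"z":-0.2,"claw":5.5},{"ax":0,"ay":0,"az":0,"x":0,"y":0,"z":0,"claw":5.5},{"ax":0,"ay":0,"az":0,"x":0,"y":0,"z":0,"claw":5.5}]' 50
```

```text
time_s: 27.2
ee_pos: [0.6559, 0.0253, 0.1382]
ee_rot: [[0.127, 0.001, 0.992], [-0.992, -0.0, 0.127], [0.0, -1.0, 0.001]]
wrist_force: [0.7, 0.3, -1.2]
grip_width: 0.0603
```

```bash
python3 -m creep '[{"ax":0,"ay":0,"az":0,"x":0,"y":0,"z":-0.1,"claw":5.5},{"ax":0,"ay":0,"az":0,"x":0,"y":0,"z":-0.1,"claw":5.5},{"ax":0,"ay":0,"az":0,"x":0,"y":0,"z":0,"claw":5.5},{"ax":0,"ay":0,"az":0,"x":0,"y":0,"z":0,"claw":5.5},{"ax":0,"ay":0,"az":0,"x":0,"y":0,"z":0,"claw":5.5},{"ax":0,"ay":0,"az":0,"x":0,"y":0,"z":0,"claw":5.5},{"ax":0,"ay":0,"az":0,"x":0,"y":0,"z":0,"claw":5.5},{"ax":0,"ay":0,"az":0,"x":0,"y":0,"z":0,"claw":5.5},{"ax":0,"ay":0,"az":0,"x":0,"y":0,"z":0,"claw":5.5},{"ax":0,"ay":0,"az":0,"x":0,"y":0,"z":0,"claw":5.5}]' 50
```

```text
time_s: 28.2
ee_pos: [0.6556, 0.0253, 0.1358]
ee_rot: [[0.127, 0.0, 0.992], [-0.992, -0.0, 0.127], [0.0, -1.0, 0.0]]
wrist_force: [-0.6, 0.4, -1.4]
grip_width: 0.0598
```

```bash
python3 -m creep '[{"ax":0,"ay":0,"az":0,"x":0,"y":0,"z":-0.07,"claw":5.5},{"ax":0,"ay":0,"az":0,"x":0,"y":0,"z":-0.07,"claw":5.5},{"ax":0,"ay":0,"az":0,"x":0,"y":0,"z":-0.05,"claw":5.5},{"ax":0,"ay":0,"az":0,"x":0,"y":0,"z":0,"claw":5.5},{"ax":0,"ay":0,"az":0,"x":0,"y":0,"z":0,"claw":5.5},{"ax":0,"ay":0,"az":0,"x":0,"y":0,"z":0,"claw":5.5},{"ax":0,"ay":0,"az":0,"x":0,"y":0,"z":0,"claw":5.5},{"ax":0,"ay":0,"az":0,"x":0,"y":0,"z":0,"claw":5.5},{"ax":0,"ay":0,"az":0,"x":0,"y":0,"z":0,"claw":5.5},{"ax":0,"ay":0,"az":0,"x":0,"y":0,"z":0,"claw":5.5}]' 50
```

```text
time_s: 29.2
ee_pos: [0.6556, 0.0254, 0.1343]
ee_rot: [[0.127, 0.0, 0.992], [-0.992, 0.0, 0.127], [0.0, -1.0, 0.0]]
wrist_force: [-1.8, 0.6, 5.2]
grip_width: 0.0595
```

Contact at 0.1343 against 0.1342 expected. Releasing, rising and checking.

```bash
python3 -m creep '[{"ax":0,"ay":0,"az":0,"x":0,"y":0,"z":0,"claw":7.5},{"ax":0,"ay":0,"az":0,"x":0,"y":0,"z":0,"claw":8},{"ax":0,"ay":0,"az":0,"x":0,"y":0,"z":0,"claw":8},{"ax":0,"ay":0,"az":0,"x":0,"y":0,"z":0,"claw":8},{"ax":0,"ay":0,"az":0,"x":0,"y":0,"z":1,"claw":8},{"ax":0,"ay":0,"az":0,"x":0,"y":0,"z":2,"claw":8},{"ax":0,"ay":0,"az":0,"x":0,"y":0,"z":3,"claw":8},{"ax":0,"ay":0,"az":0,"x":0,"y":0,"z":4,"claw":8},{"ax":0,"ay":0,"az":0,"x":-2,"y":-1,"z":4,"claw":8},{"ax":0,"ay":0,"az":0,"x":-3,"y":-1,"z":2,"claw":8}]' 50; python3 -m creep '[{"ax":0,"ay":0,"az":8.5,"x":-3,"y":-1,"z":0,"claw":8},{"ax":0,"ay":0,"az":8.5,"x":-3,"y":-1,"z":0,"claw":8},{"ax":0,"ay":0,"az":8.5,"x":0,"y":0,"z":0,"claw":8},{"ax":0,"ay":0,"az":8.5,"x":0,"y":0,"z":0,"claw":8},{"ax":0,"ay":0,"az":8.5,"x":0,"y":0,"z":0,"claw":8},{"ax":0,"ay":0,"az":8.5,"x":0,"y":0,"z":0,"claw":8},{"ax":0,"ay":0,"az":8.5,"x":0,"y":0,"z":0,"claw":8},{"ax":0,"ay":0,"az":8.5,"x":0,"y":0,"z":0,"claw":8},{"ax":0,"ay":0,"az":8.5,"x":0,"y":0,"z":0,"claw":8},{"ax":0,"ay":0,"az":8.5,"x":0,"y":0,"z":0,"claw":8}]' 50;  python3 - <<'E'
from brd import *
s=st()
m=viewer.camera_model('wrist');im,d=shot('wrist','w11.png');np.savez('/tmp/w11.npz',im=im,d=d,view=m['view'])
P,a,b,zz=board('w11',.091)
n=(zz>.166)&(zz<.176)&(abs(a)<.05)&(abs(b-.043)<.05)
w=np.c_[a[n],b[n]]*1000;print('bk',n.sum(),np.median(zz[n]),cv2.minEnclosingCircle(w.astype(np.float32)))
n=(zz>.132)&(zz<.145)&(abs(a)<.06)&(abs(b)<.02);print('fin',n.sum(),np.median(zz[n]),np.percentile(b[n],[3,97])*1000)
shot('side','s11.png');shot('top','t11.png')
E
```

```text
time_s: 30.2
ee_pos: [0.6069, 0.0051, 0.2978]
ee_rot: [[0.128, 0.005, 0.992], [-0.992, -0.001, 0.128], [0.001, -1.0, 0.005]]
wrist_force: [0.8, -0.9, 0.8]
grip_width: 0.0804
time_s: 31.2
ee_pos: [0.5456, -0.0147, 0.2947]
ee_rot: [[0.999, 0.001, -0.046], [0.046, -0.0, 0.999], [0.001, -1.0, -0.0]]
wrist_force: [-0.1, -0.3, 0.7]
grip_width: 0.0799
t 31.2 p [ 0.5456 -0.0147  0.2947] F [-0.1  -0.28  0.71] M [-0.02  0.    0.04] w 0.0799 j [-0.161  0.308  0.009  1.271 -0.    -0.207]
9441 slopes deg [0.12938922 0.31693592] z0 0.09220828080075802
near edge a [-73.09846639 -72.71037408 -72.33520704] b [-77.49455595  77.59251208]
yaw rel 0.257295607979678 edge mid -72.58481655645006
side -1 [77.3 77.2 77.3 77.5]
side 1 [77.4 77.6 77.6 77.6]
bk 625 0.1695567944099875 ((-2.932283401489258, 43.12092590332031), 29.466690063476562)
fin 873 0.1372182215970154 [-4.27350867 18.16690445]
```

View pics/w11.png

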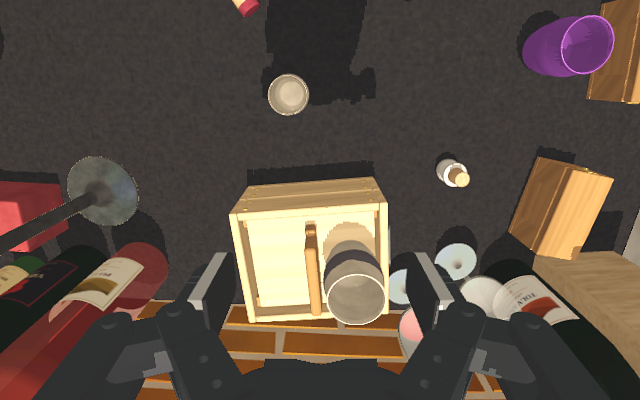

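View pics/s11.png

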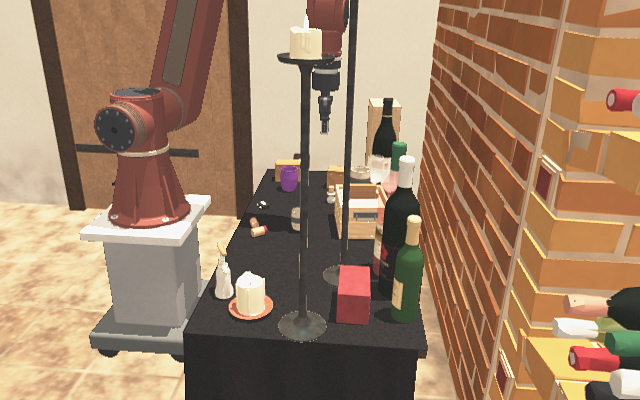

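View pics/t11.png

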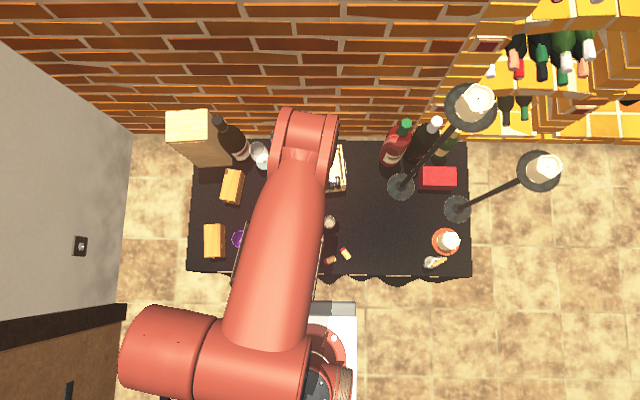

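All checks agree, so I'm handing in.

```bash
python3 -c "
from h import *
st(); print(ticket.job_done())"
```

```text
t 31.35 p [ 0.5457 -0.0147  0.2946] F [-0.07  0.3   0.15] M [ 0.03 -0.03  0.01] w 0.0804 j [-0.161  0.308  0.009  1.27   0.    -0.198]
the job is handed in; nothing more can be done
None
```

The tasting kit is packed as asked, and I handed the job in at 31 s of the 72 s allowed.

- **Loaded box:** The first box I lifted, C, pulled about 7.2–8.0 N (roughly 0.75 kg), far above the 2.2 N limit for an empty one. I therefore never lifted A and B, and they stand untouched on the chest. C is on the crate floor between the rails, with its top at 80.5 mm (80 expected).
- **Divider:** It touched the posts at the expected height. Before the beaker went on, the board was level to about 0.03°, its top was at 91.8 mm (91 expected) and the fin top at 137 mm. I set its gaps to about 5 mm all round just before lowering it.
- **Beaker:** I used the larger of the two grey beakers. It stands upright on the board, with its axis about 43 mm from the crate's middle line (42–43 mm from the fin) and 3 mm from the crate's middle along x.

**Checks that disagreed:** In the last picture the board fit showed a 0.3° slope, and the spread of the fin's points was too wide. I put both down to beaker points getting into the fit and did not re-measure. The beaker rim read 169.6 mm where 171 was expected. The crate's position varied by 1–2 mm between views.

In the last pictures the other things looked unmoved, though the arm hid part of the top view. The gripper was clear of everything.

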